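# Pack the gift tray and open the tester jar

## Robot

A 6-joint arm with a two-finger parallel gripper is mounted at the origin on a cart in front of the work surface, level with it; the furniture and walls round the work are solid. World frame = base frame: x ahead of the robot, y to its left, z up, the work surface at z = 0. Lengths are in mm, angles in rad, forces in N, time in s.
With the tool pointing down it reaches from about 350 to 800 mm from the base axis. Payload 7.3 kg.
Tool frame: the origin (TCP) lies midway between the tips of the shut fingers; the grasp point (between the pads) lies env.pinch_z behind it (env.pinch_z is the distance from the TCP to the grasp point, in mm); z points along the fingers, y is the direction in which the jaws open and shut (so a half turn about z gives the same grasp; the last joint's range is limited). The gripper opens to 85 mm and grips with 20 to 120 N. Pads are 22 mm wide; open, the fingers measure 114 mm over their backs; the gripper's body (76 mm by 85 mm) begins 54 mm behind the grasp point. The pads swing forward as they close: fully open they stand 13 mm farther back than shut.
Start: joints at [-1.345, 0.342, 1.524, -0, 1.275, -0.146], TCP at [190.752, -489.14, 231.322] pointing down, gripper open.
Joint ranges: [-2.53, 2.53], [-0.77, 2.02], [0.04, 2.7], [-1, 4.14], [0.28, 2.66], [-3.11, 3.11]. Speed limits (rad/s): [2.57, 2.57, 3.14, 3.14, 3.14, 3.14].

## Interface

Orientations are given as a 3x3 rotation matrix whose columns are the frame's x, y, z axes.
In Python, from station import observe, snapshot, camera_info, job_done, env gives the robot as it stands. The module is installed in compiled form; this text tells all that it offers.
- The arm moves only by the tool arm_command, never from a script. Its argument "rows" is a list of rows, each an object with "dp": the shift along the tool's x, y, z in mm, a list of three; "turn": the turn about the tool's z in rad; "fingers": the closure, from 0 (fully open) to 1 (shut). In form: [{"dp": [tx, ty, tz], "turn": turn, "fingers": fingers}, ...]. A call has 1 to 20 rows; each row is the pose to reach, as a shift and turn from the pose measured when the call began, along the tool's axes at that moment; what a row does not reach only later rows make up. A row lasts 1/12 s, in which the tool goes at most 41.7 mm and 7.16 degrees, less where a joint would pass 70% of its speed; a pose out of reach is approached as far as the arm can. A call with a gripper value outside its range is refused whole. The fingers move at their own pace and stop on an object; "newtons" is the grip in N (left out, the last holds). Time passes only in rows, so rows that repeat a pose let the fingers close. It gives the time, the measured TCP pose, the force and the opening at its end, in the units of the state.
- observe(): the state, without advancing time (a new reading comes with each control period).
- snapshot(name): name is "scene" or "top" or "wrist"; returns the picture (480x640x3 uint8, red, green, blue); there is no depth.
- camera_info(name): a dict with "fx", "fy", "cx", "cy" (pixels), "extrinsics" (4x4, takes a point from world to camera coordinates); the wrist camera has in their place "T_tool_cam" (4x4, takes a point from camera to tool coordinates, whose origin is the TCP and whose axes are the flange's). Camera axes: x right, y down, z forward; pixel columns grow to the right and rows downward; lengths in mm; the calibration is good to about 2 mm. A picture is of the moment at which its call begins: read the wrist's pose just before it. camera_info takes no time and is no camera call.
- job_done(): hands the job in, once; it reports no verdict.
The state is a dict: "time": time; "qpos": joint angles; "dq": joint speeds; "joint_torque": joint torques, N m; "eef_pos": TCP position; "ee_rot": TCP orientation; "force": force on the tool from outside, world axes, zero at the start; "ft_torque": the same for the moment, N m; "width": finger opening in mm.
Only numpy, scipy, OpenCV 4.12 (cv2) and the standard library are available. Lean on these libraries where they do the work, as an engineer would, in place of code of your own. Each camera call takes 0.05 s, during which the arm holds its last target.

## Task

Make up the tester set: pack the wrapped soap bar from the front of the table, lying flat, and the square jar, standing upright, snugly side by side into the slot of the wooden gift tray, both right down on its floor and the jar's lid still tight. Then, with the tray bracing the jar, unscrew the lid anticlockwise, stop turning soon after the threads let go (about a fifth of a turn), lift it straight off and finish while still holding it level, just above the jar's mouth, with soap and jar left packed. Do not disturb the mug, the candle, the bell or the tin that stand near by.

Things in the scene. Friction and masses are not known exactly. Their poses are not given: they have to be found in the camera images.
- gift_tray: light wooden gift tray, fixed, 78 x 158 mm, 20 mm high. Origin: centre of underside; z up, y along its one open slot, 58 mm (x) by 138 mm (y), floor 5 mm above the table. Walls 10 mm thick, inner faces plumb to 13 mm up, then bevelled outward 4 mm. Jar and soap fit in a row along y, either at either end, soap's short side across; with the soap in first the hand has more room
- jar: square white stoneware jar, loose, 0.4 kg: body 54 x 54 mm, 52 mm high; round neck 34 mm across, rim 74 mm above the underside. Origin: centre of the underside; z up, x and y square to its sides, all alike. The lid is screwed on; loose on the table, the whole jar turns with the lid
- lid: ribbed brass screw lid, 50 mm across, 24 mm high, 0.14 kg. Origin: centre of lower edge; z up. Closed: origin 54 mm above the jar's underside on its axis, axes parallel to the jar's. Tight: 0.3 N m starts it anticlockwise (from above), then it turns easily. It lifts off from 50 degrees on to a stop at about 90; pulled up earlier, the jar comes too. 2 mm gap over the body
- lid_pointer (a point): outer end of the dark pointer rib on the lid's top, 20 mm from the lid's axis towards its own -x side; on the closed lid it points along the jar's -x, so it shows how far the lid has been turned
- jar_rim (a point): centre of the jar's mouth, on the jar's axis 74 mm above its underside
- soap_bar: wrapped soap bar lying flat on the front half of the table, beside the tray (not the ones at the back), loose, 52 x 78 x 26 mm, 0.11 kg; origin: centre of its underside, x across the 52 mm side, y along the 78 mm side, z up. In the tray its upper 11 mm stand above the walls.
- counter_bell: brass counter bell, 82 mm across, 61 mm high, bystander; origin: centre of its underside
- fig_tin: round candle tin, 64 mm across, 45 mm high, bystander; origin: centre of its underside
- mug_cream: cream mug, 84 mm high, bystander; origin on its underside
- glass_candle: painted glass candle, 66 mm across, 101 mm high, bystander; origin: centre of its underside

How it is judged:
By the outcome, as a careful person would: the job done as asked, in the order asked, and still so for the second after the job is handed in, while the arm keeps its last pose, push and grip.
It also fails if it takes over 67 s, if anything falls off the work surface, if the arm or the gripper's body presses on something with over 40 N, if the wrist force passes 120 N, or if a joint passes its speed limit or range.

## Working session

There is one attempt and no reset: what is moved stays moved. The work goes in short steps, Python scripts to look and compute and a tool call to move; the robot and the scene stay as the last step left them, time stands still between calls to the robot, and variables do not carry over. Pictures are saved under pics/ and viewed, and the job is handed in when it is done.

Besides the shell and the picture viewer there is one more tool, called after "Request:" as a command line: name --argument value ..., lists and objects as JSON in quotes. arm_command: Moves the arm, as the interface text tells. Its arguments: {"type":"object","properties":{"rows":{"type":"array"},"newtons":{"type":"number"}},"required":["rows"]}

```bash
mkdir -p pics; cat > h.py <<'E'
import numpy as np, cv2
from station import observe, snapshot, camera_info, job_done, env
def save(img,n): cv2.imwrite('pics/%s.png'%n, cv2.cvtColor(img,cv2.COLOR_RGB2BGR))
def ray(ci,uv,T=None):
    d=np.array([(uv[0]-ci['cx'])/ci['fx'],(uv[1]-ci['cy'])/ci['fy'],1.])
    E=np.array(ci['extrinsics']) if T is None else np.linalg.inv(T)
    R=E[:3,:3];t=E[:3,3]
    return -R.T@t, R.T@d
def plane(ci,uv,z,T=None):
    o,d=ray(ci,uv,T); return o+d*(z-o[2])/d[2]
def proj(ci,p):
    E=np.array(ci['extrinsics']);c=E[:3,:3]@np.array(p)+E[:3,3]
    return np.array([ci['fx']*c[0]/c[2]+ci['cx'],ci['fy']*c[1]/c[2]+ci['cy']])
def wristT(s,ci):
    T=np.eye(4);T[:3,:3]=np.array(s['ee_rot']);T[:3,3]=s['eef_pos'];return T@np.array(ci['T_tool_cam'])
E
python3 - <<'E'
from h import *
np.set_printoptions(precision=3,suppress=True)
s=observe();print(s,env.pinch_z)
for n in('scene','top','wrist'):
    save(snapshot(n),n+'0');print(n,camera_info(n))
E
```

```text
{'time': 0.0, 'qpos': array([-1.345,  0.343,  1.525,  0.   ,  1.275, -0.146]), 'dq': array([-0.002, -0.   , -0.   , -0.001, -0.001, -0.001]), 'joint_torque': array([  0.   , -43.367, -24.601,  -0.   ,   0.008,   0.   ]), 'eef_pos': array([ 190.672, -488.723,  230.605]), 'ee_rot': array([[ 0.932,  0.363, -0.   ],
       [ 0.363, -0.932,  0.002],
       [ 0.   , -0.002, -1.   ]]), 'force': array([ 0.132, -0.763,  0.101]), 'ft_torque': array([ 0.024,  0.016, -0.026]), 'width': 85.29979397746713} 18.700000000000003
scene {'fx': 600.7428968278901, 'fy': 600.7428968278901, 'cx': 314.77026217604663, 'cy': 231.97759891619043, 'extrinsics': array([[   0.454,   -0.891,   -0.005, -371.219],
       [  -0.579,   -0.291,   -0.761,  368.352],
       [   0.677,    0.348,   -0.648, 1273.19 ],
       [   0.   ,    0.   ,    0.   ,    1.   ]])}
top {'fx': 553.2475320407704, 'fy': 553.2475320407704, 'cx': 316.5043900848096, 'cy': 241.52874642232464, 'extrinsics': array([[   0.027,   -0.999,    0.019, -128.05 ],
       [  -0.993,   -0.029,   -0.116,  600.517],
       [   0.117,   -0.016,   -0.993, 1252.503],
       [   0.   ,    0.   ,    0.   ,    1.   ]])}
wrist {'fx': 347.22331228299487, 'fy': 347.22331228299487, 'cx': 315.60957981931153, 'cy': 234.5801330870331, 'T_tool_cam': array([[   0.001,   -0.951,   -0.308,   79.325],
       [   1.   ,    0.001,   -0.   ,   -0.493],
       [   0.   ,   -0.308,    0.951, -142.992],
       [   0.   ,    0.   ,    0.   ,    1.   ]])}
```

View pics/scene0.png

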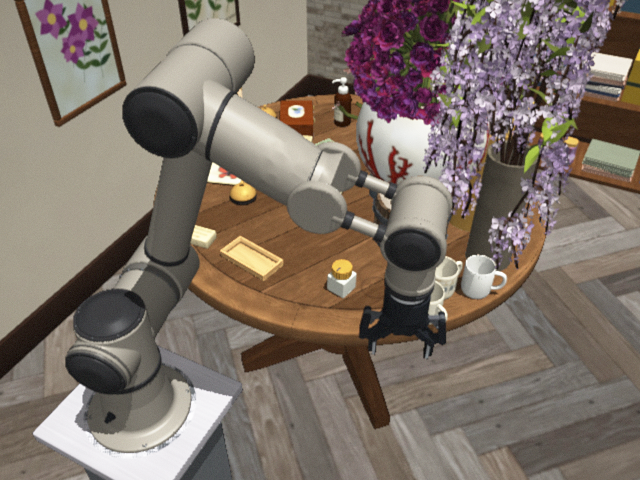

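View pics/top0.png

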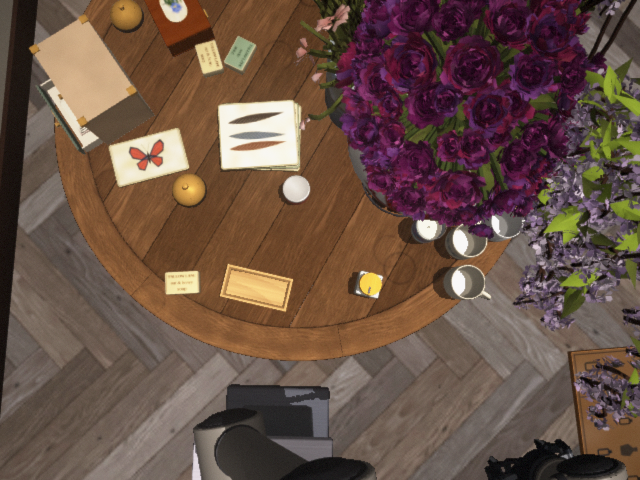

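View pics/wrist0.png

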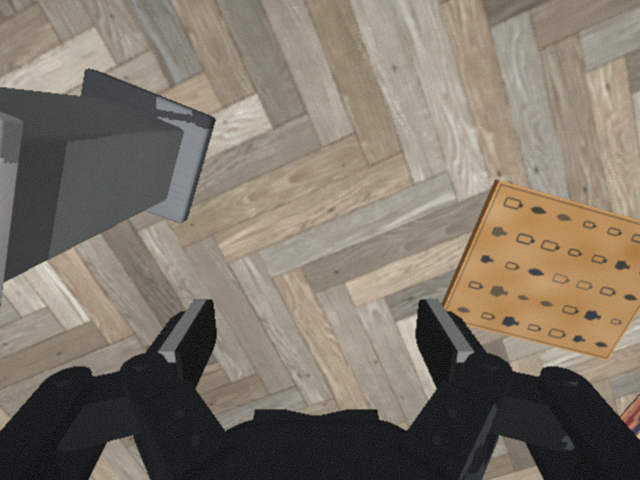

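The top view shows the soap at about (182,283), the tray at (257,287) and the jar with its lid at (368,284). The mugs are to the right and the bells further back. I'll crop and measure.

```bash
python3 - <<'E'
from h import *
np.set_printoptions(precision=1,suppress=True)
im=cv2.imread('pics/top0.png')
cv2.imwrite('pics/topcrop.png',cv2.resize(im[255:325,150:400],None,fx=3.2,fy=3.2,interpolation=cv2.INTER_CUBIC))
cv2.imwrite('pics/scenecrop.png',cv2.resize(cv2.imread('pics/scene0.png')[215:305,180:380],None,fx=4,fy=4,interpolation=cv2.INTER_CUBIC))
ci=camera_info('top')
hsv=cv2.cvtColor(im,cv2.COLOR_BGR2HSV)
print('soap/tray/lid hsv',hsv[276,175],hsv[287,257],hsv[280,372],hsv[295,372])
def rep(name,m,z,box):
    x0,y0,x1,y1=box;mm=np.zeros_like(m);mm[y0:y1,x0:x1]=m[y0:y1,x0:x1]
    c=max(cv2.findContours(mm,cv2.RETR_EXTERNAL,cv2.CHAIN_APPROX_NONE)[0],key=cv2.contourArea)
    P=np.array([plane(ci,p[0],z)[:2] for p in c],np.float32)
    print(name,cv2.contourArea(c),cv2.minAreaRect(c),'world',cv2.minAreaRect(P))
light=cv2.inRange(hsv,(15,20,150),(40,150,255))
rep('soap',light,26,(155,260,210,305))
rep('tray',cv2.inRange(hsv,(12,50,150),(35,200,255)),20,(212,255,300,320))
rep('lid',cv2.inRange(hsv,(15,170,120),(35,255,255)),78,(345,262,395,310))
E
```

```text
soap/tray/lid hsv [ 22  94 231] [ 21 114 248] [ 25 167 249] [ 21  65 232]
soap 709.0 ((181.5, 282.5), (23.0, 33.0), 90.0) world ((500.857421875, 198.8721160888672), (52.70745849609375, 76.25186157226562), 3.368556499481201)
tray 2198.0 ((256.21343994140625, 287.43212890625), (67.91075897216797, 34.1346321105957), 13.324532508850098) world ((494.1453552246094, 26.45107650756836), (158.9168243408203, 79.1253890991211), 78.30281066894531)
lid 146.0 ((365.1269226074219, 282.0345764160156), (12.366517066955566, 22.10186004638672), 15.255120277404785) world ((511.4551086425781, -221.79339599609375), (27.604658126831055, 49.61369323730469), 74.19386291503906)
```

View pics/topcrop.png

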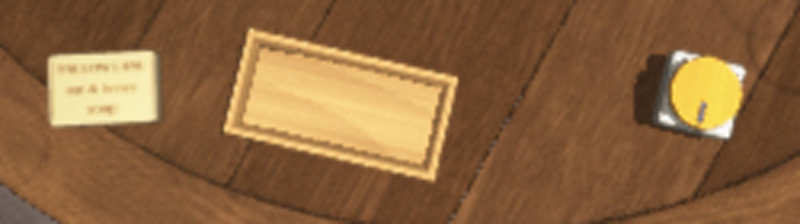

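View pics/scenecrop.png

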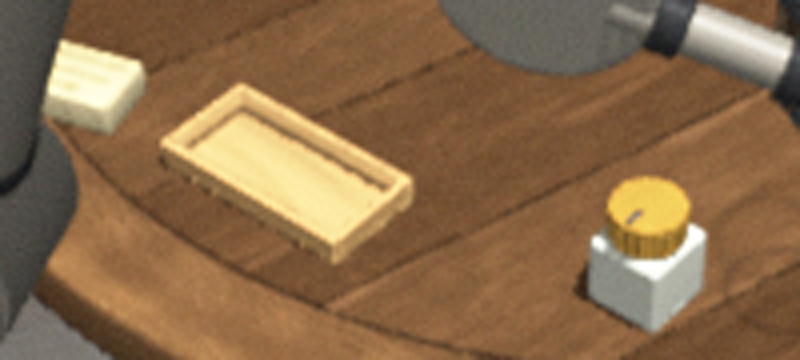

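```bash
cat >> h.py <<'E'
def to(x,y,z,jaw):  # jaw: world angle of tool y, deg
    s=observe();R=np.array(s['ee_rot']);dp=R.T@(np.array([x,y,z])-s['eef_pos'])
    cur=np.arctan2(R[1,1],R[0,1]);a=(np.radians(jaw)-cur)
    a=(a+np.pi/2)%np.pi-np.pi/2
    print('dp',dp.round(1),'turn',round(-a,3),'q',s['qpos'].round(3),'jaw now',round(np.degrees(cur),2),'q6 after ~',round(s['qpos'][5]-a+np.arctan2(y,x)-s['qpos'][0],2))
E
python3 - <<'E'
from h import *
ci=camera_info('top');im=cv2.imread('pics/top0.png');hsv=cv2.cvtColor(im,cv2.COLOR_BGR2HSV)
m=cv2.inRange(hsv,(15,130,120),(35,255,255));m[:262]=0;m[310:]=0;m[:,:345]=0;m[:,395:]=0
m=cv2.morphologyEx(m,cv2.MORPH_CLOSE,np.ones((5,5)))
c=max(cv2.findContours(m,cv2.RETR_EXTERNAL,cv2.CHAIN_APPROX_NONE)[0],key=cv2.contourArea)
P=np.array([plane(ci,p[0],78)[:2] for p in c],np.float32);print('lid',cv2.minEnclosingCircle(P),cv2.boundingRect(c))
for u,v in((465,283),(428,230),(296,188),(190,190)):print(plane(ci,(u,v),50))
to(500,199,140,3.4)
E
```

```text
lid ((508.26092529296875, -233.50108337402344), 26.574443817138672) (359, 272, 24, 24)
[ 516.46792457 -454.2724313    50.        ]
[ 636.78480283 -368.55992649   50.        ]
[726.34446227 -59.65345231  50.        ]
[713.93587586 185.79633584  50.        ]
dp [ 538.1 -528.4   91.5] turn -1.258 q [-1.345  0.343  1.525 -0.     1.275 -0.146] jaw now -68.7 q6 after ~ 0.32
```

Request:
arm_command --rows '[{"dp": [180, -176, 10], "turn": -0.4, "fingers": 0}, {"dp": [180, -176, 10], "turn": -0.4, "fingers": 0}, {"dp": [180, -176, 10], "turn": -0.4, "fingers": 0}, {"dp": [180, -176, 10], "turn": -0.4, "fingers": 0}, {"dp": [180, -176, 10], "turn": -0.4, "fingers": 0}, {"dp": [180, -176, 10], "turn": -0.4, "fingers": 0}, {"dp": [360, -352, 30], "turn": -0.85, "fingers": 0}, {"dp": [360, -352, 30], "turn": -0.85, "fingers": 0}, {"dp": [360, -352, 30], "turn": -0.85, "fingers": 0}, {"dp": [360, -352, 30], "turn": -0.85, "fingers": 0}, {"dp": [360, -352, 30], "turn": -0.85, "fingers": 0}, {"dp": [360, -352, 30], "turn": -0.85, "fingers": 0}, {"dp": [538, -528, 90], "turn": -1.258, "fingers": 0}, {"dp": [538, -528, 90], "turn": -1.258, "fingers": 0}, {"dp": [538, -528, 90], "turn": -1.258, "fingers": 0}, {"dp": [538, -528, 90], "turn": -1.258, "fingers": 0}, {"dp": [538, -528, 90], "turn": -1.258, "fingers": 0}, {"dp": [538, -528, 90], "turn": -1.258, "fingers": 0}, {"dp": [538, -528, 90], "turn": -1.258, "fingers": 0}, {"dp": [538, -528, 90], "turn": -1.258, "fingers": 0}]'

```text
time: 1.82
eef_pos: [500.1, 201.2, 139.9]
ee_rot: [[-0.063, 0.998, -0.002], [0.998, 0.063, 0.001], [0.001, -0.002, -1.0]]
force: [0.3, -0.2, -0.3]
width: 85.4
```

```bash
python3 - <<'E'
from h import *
s=observe();print(s['eef_pos'],s['ee_rot'],s['qpos'],s['dq'].round(3))
im=snapshot('wrist');save(im,'w1');np.savez('w1.npz',p=s['eef_pos'],R=s['ee_rot'])
E
```

```text
[500.09858403 201.24336721 139.92649102] [[-0.06265799  0.99803296 -0.00204399]
 [ 0.99803432  0.06266031  0.001091  ]
 [ 0.00121693 -0.00197161 -0.99999732]] [0.23946835 0.45792443 1.61520323 0.00176073 1.07019254 0.17592164] [-0.059 -0.052  0.055 -0.021  0.013 -0.039]
```

View pics/w1.png

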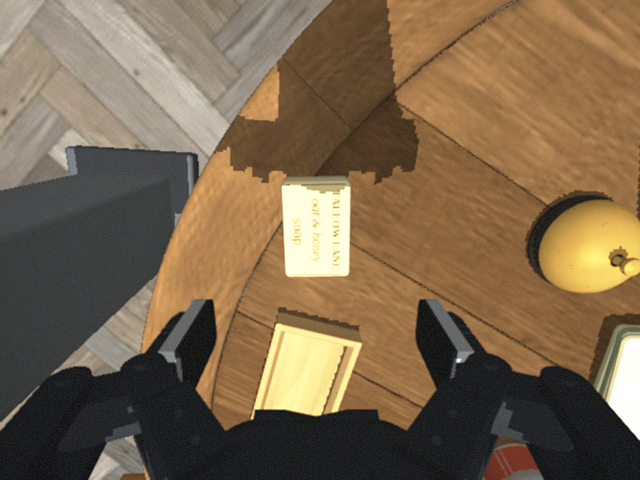

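The wrist view shows the soap's top face spanning roughly (283,186) to (350,277), with the end face as a lighter strip above it. The near end of the tray is at (275,322)-(361,343).

```bash
python3 - <<'E'
from h import *
im=cv2.imread('pics/w1.png');cv2.imwrite('pics/w1c.png',cv2.resize(im[165:365,230:400],None,fx=3,fy=3,interpolation=cv2.INTER_CUBIC))
hsv=cv2.cvtColor(im,cv2.COLOR_BGR2HSV);print(hsv[181:190,300],hsv[180:192,330])
E
```

```text
[[ 23  71 159]
 [ 24  74 183]
 [ 21  79 183]
 [ 19 104 216]
 [ 26  80 255]
 [ 30  45 255]
 [ 30  29 255]
 [ 30  31 255]
 [ 29  29 255]] [[ 22  75 149]
 [ 23  75 170]
 [ 22  73 182]
 [ 20  79 164]
 [ 20  95 145]
 [ 23  86 175]
 [ 22  90 189]
 [ 23  93 190]
 [ 23  88 191]
 [ 24  88 189]
 [ 24  89 184]
 [ 25  91 230]]
```

View pics/w1c.png

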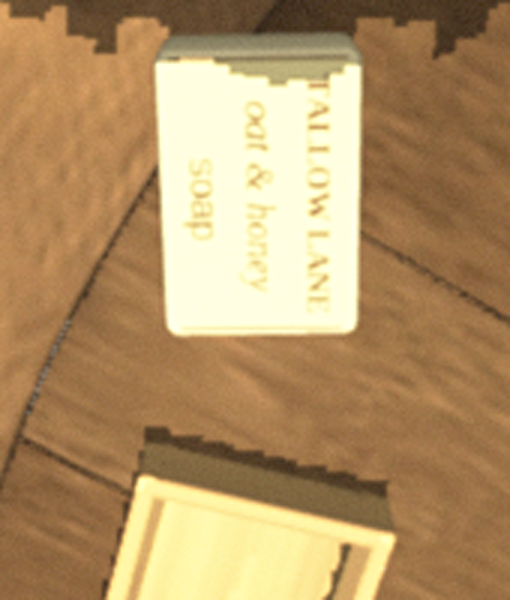

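```bash
python3 - <<'E'
from h import *
np.set_printoptions(precision=1,suppress=True)
d=np.load('w1.npz');ci=camera_info('wrist');T=wristT(dict(eef_pos=d['p'],ee_rot=d['R']),ci)
S=[plane(ci,p,26,T)[:2] for p in((282,184.3),(350.3,185),(349,276),(286,276.3))]
print(S,np.mean(S,0));
for i in range(4):
    e=S[(i+1)%4]-S[i];print(np.linalg.norm(e),np.degrees(np.arctan2(e[1],e[0])))
A,B=[plane(ci,p,20,T)[:2] for p in((276.7,324.3),(361.7,344))];e=B-A
print(A,B,np.linalg.norm(e),np.degrees(np.arctan2(e[1],e[0])))
m=(A+B)/2;u=e/np.linalg.norm(e);n=np.array([u[1],-u[0]]);print('tray c',m+n*79)
to(501,199.5,17,3)
E
```

```text
[array([473. , 235.5]), array([523.7, 238.2]), array([529.6, 164.5]), array([478.7, 161. ])] [501.2 199.8]
50.76230394918785 3.0776412380808775
73.89752418892454 -85.4133726110399
50.949037136054606 -176.00310069399572
74.71016348154184 94.431989172052
[472.  112.2] [547.7  97.1] 77.18535278810754 -11.285133383886066
tray c [494.4  27.1]
dp [ -0.2   1.7 123.5] turn 0.009 q [0.2 0.5 1.6 0.  1.1 0.2] jaw now 3.53 q6 after ~ 0.33
```

Request:
arm_command --rows '[{"dp": [-1, 1.7, 40], "turn": 0, "fingers": 0}, {"dp": [-1, 1.7, 80], "turn": -0.01, "fingers": 0}, {"dp": [-1, 1.7, 110], "turn": -0.01, "fingers": 0}, {"dp": [-1, 1.7, 129], "turn": -0.01, "fingers": 0}, {"dp": [-1, 1.7, 129], "turn": -0.01, "fingers": 0}, {"dp": [-1, 1.7, 129], "turn": -0.01, "fingers": 0}, {"dp": [-1, 1.7, 129], "turn": -0.01, "fingers": 1}, {"dp": [-1, 1.7, 129], "turn": -0.01, "fingers": 1}, {"dp": [-1, 1.7, 129], "turn": -0.01, "fingers": 1}, {"dp": [-1, 1.7, 129], "turn": -0.01, "fingers": 1}, {"dp": [-1, 1.7, 129], "turn": -0.01, "fingers": 1}, {"dp": [-1, 1.7, 129], "turn": -0.01, "fingers": 1}]' --newtons 40

```text
time: 2.87
eef_pos: [502.1, 198.7, 13.5]
ee_rot: [[-0.072, 0.997, 0.001], [0.997, 0.072, 0.001], [0.001, 0.001, -1.0]]
force: [-1.2, -1.6, 7.2]
width: 50.8
```

```bash
python3 - <<'E'
from h import *
s=observe();print(s['eef_pos'],s['width'],s['force'],s['time'])
save(snapshot('wrist'),'w2')
E
```

```text
[502.09067429 198.71372731  13.46791195] 50.78342369408759 [-1.21293287 -1.59059265  7.15971458] 2.8667
```

View pics/w2.png

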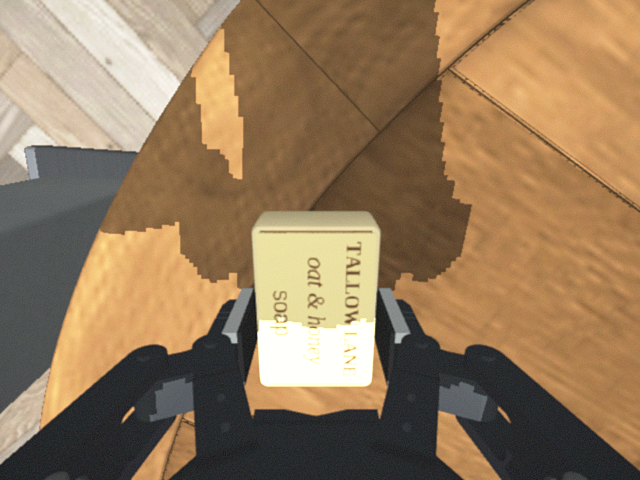

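```bash
python3 - <<'E'
from h import *
to(499.8,54,60,-11.5)
E
```

```text
dp [-144.1  -12.6  -46.7] turn 0.272 q [2.340e-01 6.360e-01 1.727e+00 1.000e-03 7.770e-01 1.620e-01] jaw now 4.11 q6 after ~ 0.31
```

Request:
arm_command --rows '[{"dp": [0, 0, -25], "turn": 0, "fingers": 1}, {"dp": [0, 0, -47], "turn": 0, "fingers": 1}, {"dp": [-30, -3, -50], "turn": 0.06, "fingers": 1}, {"dp": [-60, -6, -50], "turn": 0.12, "fingers": 1}, {"dp": [-90, -8, -50], "turn": 0.18, "fingers": 1}, {"dp": [-120, -11, -50], "turn": 0.24, "fingers": 1}, {"dp": [-144, -12.6, -47], "turn": 0.272, "fingers": 1}, {"dp": [-144, -12.6, -47], "turn": 0.272, "fingers": 1}, {"dp": [-144, -12.6, -47], "turn": 0.272, "fingers": 1}, {"dp": [-144, -12.6, -47], "turn": 0.272, "fingers": 1}]'

```text
time: 3.75
eef_pos: [500.0, 54.5, 60.9]
ee_rot: [[0.199, 0.98, 0.002], [0.98, -0.199, 0.001], [0.001, 0.002, -1.0]]
force: [-0.3, -0.4, -1.3]
width: 51.0
```

```bash
python3 - <<'E'
from h import *
s=observe();print(s['eef_pos'],s['ee_rot'],s['width'],s['force'],s['time'])
save(snapshot('wrist'),'w3');save(snapshot('top'),'t3')
im=cv2.imread('pics/t3.png');cv2.imwrite('pics/t3c.png',cv2.resize(im[200:350,150:350],None,fx=4,fy=4,interpolation=cv2.INTER_CUBIC))
np.savez('w3.npz',p=s['eef_pos'],R=s['ee_rot'])
E
```

```text
[500.04433469  54.48705586  60.91925068] [[ 0.19876906  0.98004463  0.00183925]
 [ 0.98004537 -0.19877117  0.0010453 ]
 [ 0.00139003  0.00159477 -0.99999776]] 50.95237250795754 [-0.25520104 -0.39973956 -1.30048865] 3.75
```

View pics/w3.png

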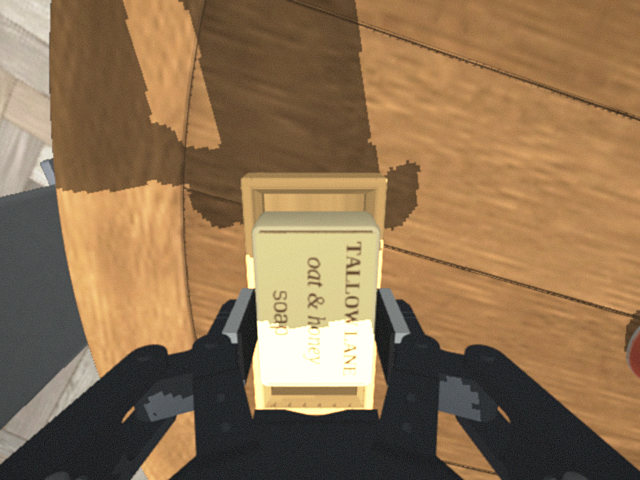

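View pics/t3c.png

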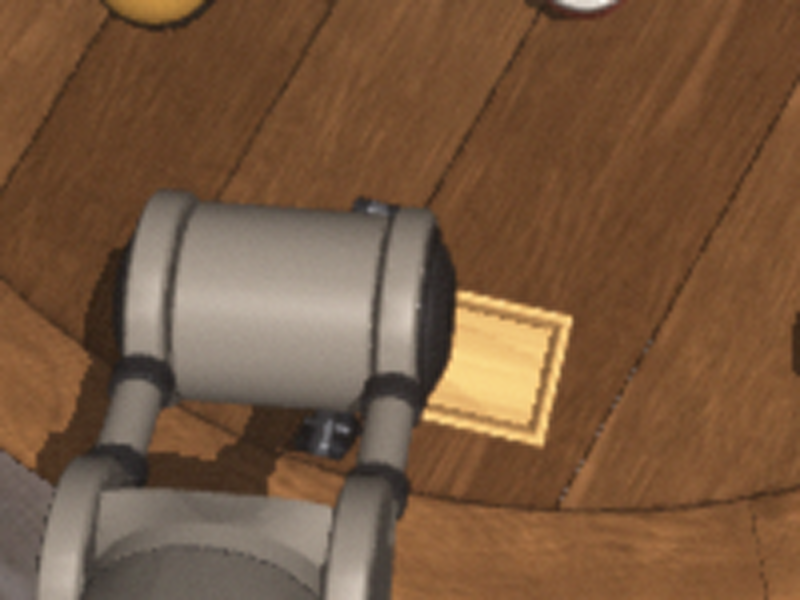

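```bash
python3 - <<'E'
from h import *
np.set_printoptions(precision=1,suppress=True)
d=np.load('w3.npz');ci=camera_info('wrist');T=wristT(dict(eef_pos=d['p'],ee_rot=d['R']),ci)
S=[plane(ci,p,73.4,T)[:2] for p in((253,232),(380,232),(373.5,386),(260,386))]
A,B=[plane(ci,p,20,T)[:2] for p in((242.5,174.5),(386,175.5))]
u=(B-A)/np.linalg.norm(B-A);v=np.array([-u[1],u[0]])
print(np.degrees(np.arctan2(u[1],u[0])),np.linalg.norm(B-A),'tray c',(A+B)/2-79*v)
c=(A+B)/2-79*v
for s in S+[d['p'][:2]]: print('local',(s-c)@u,(s-c)@v)
e=S[1]-S[0];print(np.degrees(np.arctan2(e[1],e[0])))
E
```

```text
-11.818992553203776 75.71057143630995 tray c [493.9  29.4]
local -23.960784441062323 64.06001262786152
local 26.104195500753725 64.3942989783623
local 27.858712594889862 -9.790194315807634
local -24.3066659814542 -10.093479906671984
local 0.8846346009049947 25.79283980747477
-11.436431481037188
```

Request:
arm_command --rows '[{"dp": [1.5, -1, 8], "turn": 0, "fingers": 1}, {"dp": [1.5, -1, 16], "turn": 0, "fingers": 1}, {"dp": [1.5, -1, 24], "turn": 0, "fingers": 1}, {"dp": [1.5, -1, 30], "turn": 0, "fingers": 1}, {"dp": [1.5, -1, 34], "turn": 0, "fingers": 1}, {"dp": [1.5, -1, 38], "turn": 0, "fingers": 1}, {"dp": [1.5, -1, 41], "turn": 0, "fingers": 1}, {"dp": [1.5, -1, 41], "turn": 0, "fingers": 1}, {"dp": [1.5, -1, 42], "turn": 0, "fingers": 1}, {"dp": [1.5, -1, 42], "turn": 0, "fingers": 1}]'

```text
time: 4.68
eef_pos: [498.6, 55.5, 22.0]
ee_rot: [[0.196, 0.981, 0.001], [0.981, -0.196, -0.001], [-0.001, 0.001, -1.0]]
force: [-13.8, -9.5, 43.9]
width: 50.6
```

```bash
python3 - <<'E'
from h import *
s=observe();print(s['eef_pos'],s['width'],s['force'],s['time'])
save(snapshot('wrist'),'w4')
np.savez('w4.npz',p=s['eef_pos'],R=s['ee_rot'])
E
```

```text
[498.57330152  55.50769809  21.96528587] 50.61109883103229 [-13.78779737  -9.53192809  43.93922368] 4.6833
```

View pics/w4.png

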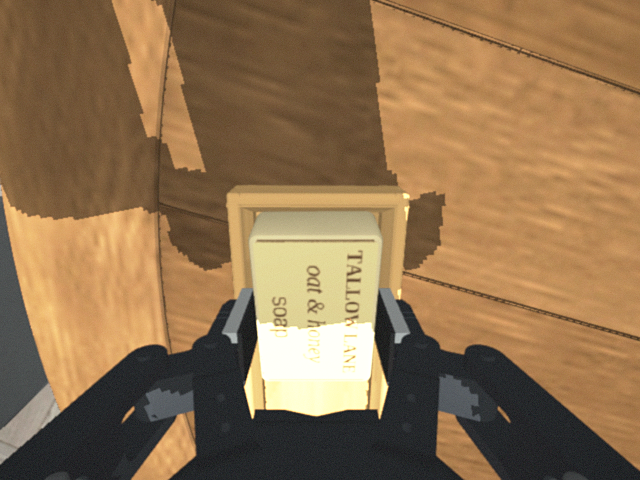

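Request:
arm_command --rows '[{"dp": [-1, 0, -4], "turn": 0, "fingers": 1}, {"dp": [-2, 0, -8], "turn": 0, "fingers": 1}, {"dp": [-2, 0, -12], "turn": 0, "fingers": 1}, {"dp": [-2, 0, -12], "turn": 0, "fingers": 1}, {"dp": [-2, 0, -12], "turn": 0, "fingers": 1}]'

```text
time: 5.15
eef_pos: [498.1, 53.7, 33.5]
ee_rot: [[0.196, 0.981, 0.001], [0.981, -0.196, -0.001], [-0.001, 0.001, -1.0]]
force: [-0.1, 1.2, -0.8]
width: 50.7
```

```bash
python3 - <<'E'
from h import *
s=observe();print(s['eef_pos'],s['width'],s['force'],s['time'])
im=snapshot('wrist');save(im,'w5');save(cv2.resize(im[170:420,200:440],None,fx=2.4,fy=2.4,interpolation=cv2.INTER_CUBIC),'w5c')
save(snapshot('scene'),'s5')
im=cv2.imread('pics/s5.png');cv2.imwrite('pics/s5c.png',cv2.resize(im[190:310,180:340],None,fx=5,fy=5,interpolation=cv2.INTER_CUBIC))
np.savez('w5.npz',p=s['eef_pos'],R=s['ee_rot'])
E
```

```text
[498.11214771  53.70969545  33.51300636] 50.70317742375645 [-0.14975484  1.21357247 -0.80717999] 5.15
```

View pics/w5c.png

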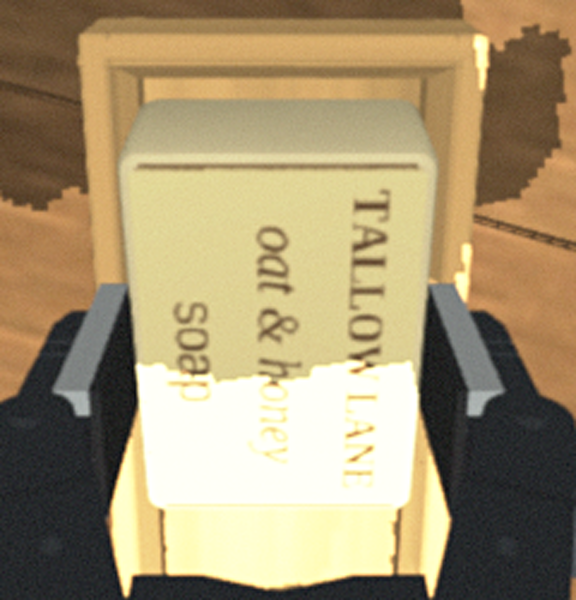

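View pics/s5c.png

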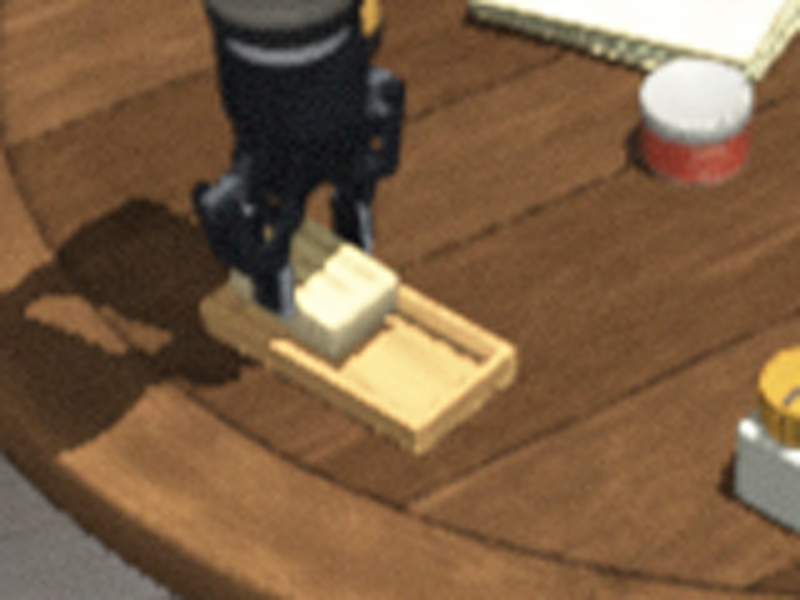

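```bash
python3 - <<'E'
from h import *
np.set_printoptions(precision=1,suppress=True)
d=np.load('w5.npz');ci=camera_info('wrist');T=wristT(dict(eef_pos=d['p'],ee_rot=d['R']),ci)
px=lambda a,b:(a/2.4+200-.3,b/2.4+170-.3)
A,B=[plane(ci,p,20,T)[:2] for p in(px(80,22),px(488,24))]
u=(B-A)/np.linalg.norm(B-A);v=np.array([-u[1],u[0]]);c=(A+B)/2-79*v
print(np.degrees(np.arctan2(u[1],u[0])),np.linalg.norm(B-A),'tray c',c,'tcp',(d['p'][:2]-c)@u,(d['p'][:2]-c)@v)
for z in(18,22,26):
  for q in((150,101),(418,101)): s=plane(ci,px(*q),z,T)[:2];print(z,'farbot',(s-c)@u,(s-c)@v)
for z in(44,48,52):
  for q in((122,165),(437,165)): s=plane(ci,px(*q),z,T)[:2];print(z,'fartop',(s-c)@u,(s-c)@v)
for z in(40,44,48):
  for q in((152,503),(415,503)): s=plane(ci,px(*q),z,T)[:2];print(z,'neartop',(s-c)@u,(s-c)@v)
i1=[plane(ci,p,5,T)[:2] for p in(px(140,75),px(425,75))]
for s in i1: print('inner floor?',(s-c)@u,(s-c)@v)
E
```

```text
-11.556505747898857 76.56698466046078 tray c [494.3  30.2] tcp -0.9677479809522116 23.821229296462864
18 farbot -26.11510568931612 63.30202400429638
18 farbot 26.332206662542813 63.55582077677424
22 farbot -25.489475455364676 64.31660473338637
22 farbot 25.63379868652212 64.5639943782297
26 farbot -24.863845221413236 65.33118546247638
26 farbot 24.935390710501427 65.57216797968515
44 fartop -27.21038572059052 58.828113094552194
44 fartop 25.605407007234007 59.080912698677395
48 fartop -26.428862331491775 60.176977743794154
48 fartop 24.791847583509476 60.42214258030909
52 fartop -25.647338942393034 61.52584239303612
52 fartop 23.978288159785063 61.7633724619408
40 neartop -25.766221453550635 -13.45082502461543
40 neartop 26.562915049311503 -13.217530763299182
44 neartop -25.04994524328783 -10.022608775533046
44 neartop 25.74513569777323 -9.79615365552555
48 neartop -24.33366903302498 -6.59439252645062
48 neartop 24.92735634623507 -6.374776547751909
inner floor? -30.006885967211478 65.60635332971476
inner floor? 29.751881945603937 65.89676544316691
```

```bash
python3 - <<'E'
from h import *
im=cv2.imread('pics/w5.png');cv2.imwrite('pics/w5d.png',cv2.resize(im[165:225,220:420],None,fx=4,fy=4,interpolation=cv2.INTER_CUBIC))
E
```

```text
(no output)
```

View pics/w5d.png

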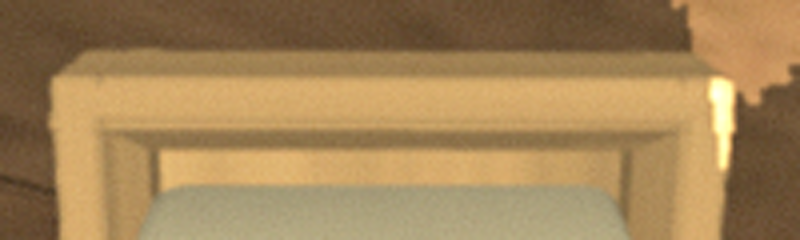

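```bash
python3 - <<'E'
from h import *
np.set_printoptions(precision=1,suppress=True)
d=np.load('w5.npz');ci=camera_info('wrist');T=wristT(dict(eef_pos=d['p'],ee_rot=d['R']),ci)
A,B=[plane(ci,p,20,T)[:2] for p in((233.2,184),(403.5,184.5))]
u=(B-A)/np.linalg.norm(B-A);v=np.array([-u[1],u[0]]);c=(A+B)/2-79*v
print(np.degrees(np.arctan2(u[1],u[0])),np.linalg.norm(B-A),'tray c',c,'tcp',(d['p'][:2]-c)@u,(d['p'][:2]-c)@v)
px=lambda a,b:(a/2.4+200-.3,b/2.4+170-.3)
for z in (20,22,24): s=plane(ci,px(284,101),z,T)[:2];print('farbot',(s-c)@u,(s-c)@v)
s=plane(ci,(318,196),20,T)[:2];print('bevel top (73)',(s-c)@v)
E
```

```text
-11.445177872754652 77.04076907521406 tray c [494.1  27.9] tcp -1.2244096392358053 26.068598386002964
farbot -0.09107093256632413 66.1798405717443
farbot -0.10824818041963036 66.68556365239971
farbot -0.12542542827299166 67.19128673305512
bevel top (73) 73.60639563504306
```

Request:
arm_command --rows '[{"dp": [-0.7, 0.3, 3], "turn": 0, "fingers": 1}, {"dp": [-0.7, 0.3, 6], "turn": 0, "fingers": 1}, {"dp": [-0.7, 0.3, 9], "turn": 0, "fingers": 1}, {"dp": [-0.7, 0.3, 11], "turn": 0, "fingers": 1}, {"dp": [-0.7, 0.3, 13], "turn": 0, "fingers": 1}, {"dp": [-0.7, 0.3, 13], "turn": 0, "fingers": 1}, {"dp": [-0.7, 0.3, 13], "turn": 0, "fingers": 1}]'

```text
time: 5.83
eef_pos: [497.9, 53.3, 20.8]
ee_rot: [[0.196, 0.981, -0.0], [0.981, -0.196, -0.001], [-0.001, -0.0, -1.0]]
force: [-1.8, 2.4, 7.7]
width: 50.6
```

```bash
python3 - <<'E'
from h import *
s=observe();print(s['eef_pos'],s['width'],s['force'],s['time'])
im=snapshot('wrist');save(im,'w6');save(cv2.resize(im[170:420,200:440],None,fx=2.4,fy=2.4,interpolation=cv2.INTER_CUBIC),'w6c')
np.savez('w6.npz',p=s['eef_pos'],R=s['ee_rot'])
E
```

```text
[497.9456359   53.33269947  20.81925724] 50.6416225281368 [-1.79771665  2.37993234  7.72771078] 5.8333
```

View pics/w6c.png

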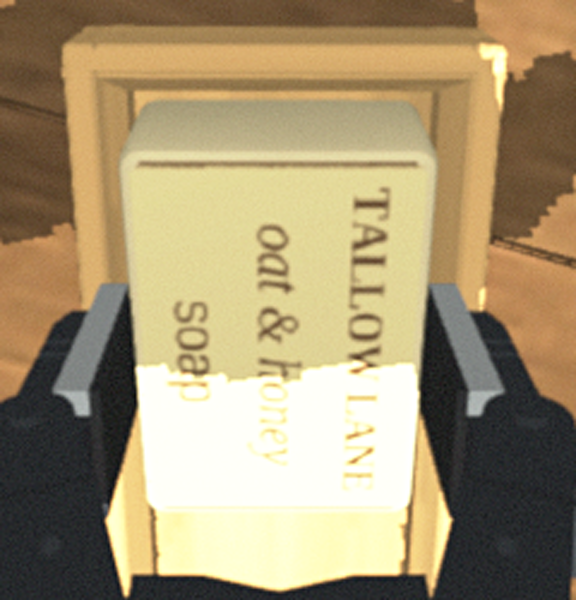

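Request:
arm_command --rows '[{"dp": [0, 0, 0], "turn": 0, "fingers": 0}, {"dp": [0, 0, 0], "turn": 0, "fingers": 0}, {"dp": [0, 0, -1], "turn": 0, "fingers": 0}, {"dp": [0, 0, -10], "turn": 0, "fingers": 0}, {"dp": [0, 0, -25], "turn": 0, "fingers": 0}, {"dp": [0, 0, -45], "turn": 0, "fingers": 0}, {"dp": [0, 0, -60], "turn": 0, "fingers": 0}, {"dp": [0, 0, -60], "turn": 0, "fingers": 0}, {"dp": [0, 0, -60], "turn": 0, "fingers": 0}]'

```text
time: 6.63
eef_pos: [498.5, 53.3, 81.8]
ee_rot: [[0.196, 0.981, 0.002], [0.981, -0.196, -0.001], [-0.0, 0.002, -1.0]]
force: [-0.2, -1.1, -0.5]
width: 85.8
```

```bash
python3 - <<'E'
from h import *
s=observe();print(s['eef_pos'],s['width'],s['force'],s['time'])
im=snapshot('wrist');save(im,'w7');save(cv2.resize(im[150:400,200:440],None,fx=2.4,fy=2.4,interpolation=cv2.INTER_CUBIC),'w7c')
np.savez('w7.npz',p=s['eef_pos'],R=s['ee_rot'])
E
```

```text
[498.53368663  53.29201221  81.78292565] 85.76598854858291 [-0.15039918 -1.05940423 -0.4932376 ] 6.6333
```

View pics/w7c.png

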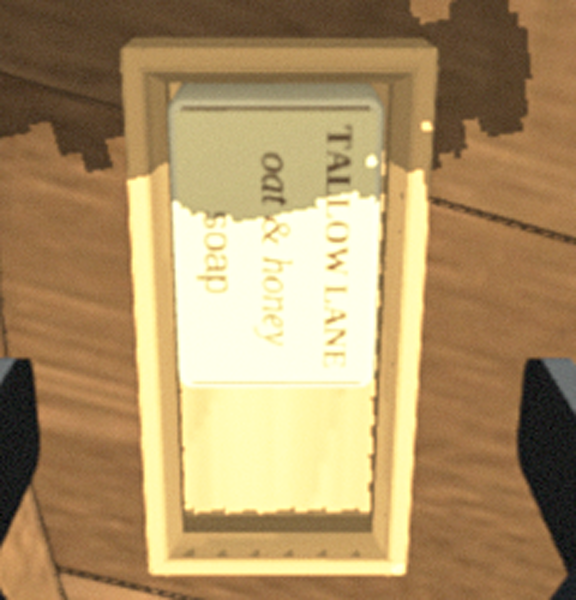

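The soap lies in the far end of the slot. I'll measure it against the tray in this view.

```bash
python3 - <<'E'
from h import *
np.set_printoptions(precision=1,suppress=True)
d=np.load('w7.npz');ci=camera_info('wrist');T=wristT(dict(eef_pos=d['p'],ee_rot=d['R']),ci)
px=lambda a,b:(a/2.4+200-.3,b/2.4+150-.3)
C=[plane(ci,px(*p),20,T)[:2] for p in((122,52),(437,52),(408,573),(150,573))]
c=np.mean(C,0);v=(C[0]+C[1]-C[2]-C[3]);print('len',np.linalg.norm(v)/2,'w',np.linalg.norm(C[0]-C[1]),np.linalg.norm(C[2]-C[3]));v/=np.linalg.norm(v);u=np.array([v[1],-v[0]])
print('tray',c,np.degrees(np.arctan2(u[1],u[0])))
for z in(31,34):
  for p in((168,106),(386,106),(375,383),(182,383)):
    s=plane(ci,px(*p),z,T)[:2];print(z,(s-c)@u,(s-c)@v)
s=plane(ci,px(275,84),5,T)[:2];print('farbot',(s-c)@v)
E
```

```text
len 155.87319973325984 w 76.82214496758287 77.76858236109125
tray [494.1  28. ] -11.294219027135467
31 -26.289217587740666 66.78456144936847
31 25.035354219520862 66.78669387228022
31 25.113958424773102 -6.899224530148666
31 -25.57419836165043 -6.858959064558237
34 -25.894564460570788 67.38028249575937
34 24.63533251930331 67.3823819016824
34 24.71271967040312 -5.1626337630241395
34 -25.190616106775526 -5.12299174056808
farbot 67.52280360415486
```

```bash
python3 - <<'E'
from h import *
to(504,79,36,-11.4);to(504,79,30,-11.4)
E
```

```text
dp [26.4  1.  44.9] turn 0.001 q [-4.600e-02  4.770e-01  1.787e+00 -1.000e-03  8.780e-01  1.520e-01] jaw now -11.32 q6 after ~ 0.35
dp [26.4  1.  50.9] turn 0.001 q [-4.600e-02  4.770e-01  1.787e+00 -1.000e-03  8.780e-01  1.520e-01] jaw now -11.32 q6 after ~ 0.35
```

Request:
arm_command --rows '[{"dp": [14, 1, 0], "turn": 0, "fingers": 1}, {"dp": [26, 1, 0], "turn": 0, "fingers": 1}, {"dp": [26, 1, 10], "turn": 0, "fingers": 1}, {"dp": [26, 1, 15], "turn": 0, "fingers": 1}, {"dp": [26, 1, 20], "turn": 0, "fingers": 1}, {"dp": [26, 1, 30], "turn": 0, "fingers": 1}, {"dp": [26, 1, 40], "turn": 0, "fingers": 1}, {"dp": [26, 1, 45], "turn": 0, "fingers": 1}, {"dp": [26, 1, 48], "turn": 0, "fingers": 1}, {"dp": [26, 1, 51], "turn": 0, "fingers": 1}, {"dp": [26, 1, 52], "turn": 0, "fingers": 1}, {"dp": [26, 1, 52], "turn": 0, "fingers": 1}]'

```text
time: 7.68
eef_pos: [503.5, 78.4, 31.0]
ee_rot: [[0.196, 0.981, 0.0], [0.981, -0.196, -0.001], [-0.001, 0.0, -1.0]]
force: [-8.6, -1.4, 23.8]
width: -0.1
```

```bash
python3 - <<'E'
from h import *
to(503,-228,160,-11.4)
E
```

```text
dp [-300.6   59.6 -128.7] turn 0.002 q [ 5.000e-03  5.690e-01  1.802e+00 -1.000e-03  7.700e-01  2.030e-01] jaw now -11.31 q6 after ~ -0.23
```

Request:
arm_command --rows '[{"dp": [0, 0, -40], "turn": 0, "fingers": 1}, {"dp": [0, 0, -80], "turn": 0, "fingers": 0}, {"dp": [-20, 4, -110], "turn": 0, "fingers": 0}, {"dp": [-50, 10, -128], "turn": 0, "fingers": 0}, {"dp": [-90, 18, -128], "turn": 0, "fingers": 0}, {"dp": [-130, 26, -128], "turn": 0, "fingers": 0}, {"dp": [-170, 34, -128], "turn": 0, "fingers": 0}, {"dp": [-210, 42, -128], "turn": 0, "fingers": 0}, {"dp": [-250, 50, -128], "turn": 0, "fingers": 0}, {"dp": [-280, 56, -128], "turn": 0, "fingers": 0}, {"dp": [-300, 59.6, -128], "turn": 0, "fingers": 0}, {"dp": [-300, 59.6, -128], "turn": 0, "fingers": 0}, {"dp": [-300, 59.6, -128], "turn": 0, "fingers": 0}, {"dp": [-300, 59.6, -128], "turn": 0, "fingers": 0}]'

```text
time: 8.85
eef_pos: [502.9, -226.7, 159.1]
ee_rot: [[0.196, 0.981, -0.0], [0.981, -0.196, -0.0], [-0.0, -0.0, -1.0]]
force: [-0.3, 0.5, -0.3]
width: 85.0
```

```bash
python3 - <<'E'
from h import *
s=observe();print(s['eef_pos'],s['width'],s['force'],s['time'])
im=snapshot('wrist');save(im,'w8');save(cv2.resize(im[130:330,200:440],None,fx=3,fy=3,interpolation=cv2.INTER_CUBIC),'w8c')
np.savez('w8.npz',p=s['eef_pos'],R=s['ee_rot'])
im=snapshot('scene');save(cv2.resize(im[190:310,180:390],None,fx=3.8,fy=3.8,interpolation=cv2.INTER_CUBIC),'s8c');save(im,'s8')
E
```

```text
[ 502.89831186 -226.7019264   159.07040138] 85.04989243572186 [-0.26983047  0.54431354 -0.31596079] 8.85
```

View pics/w8c.png

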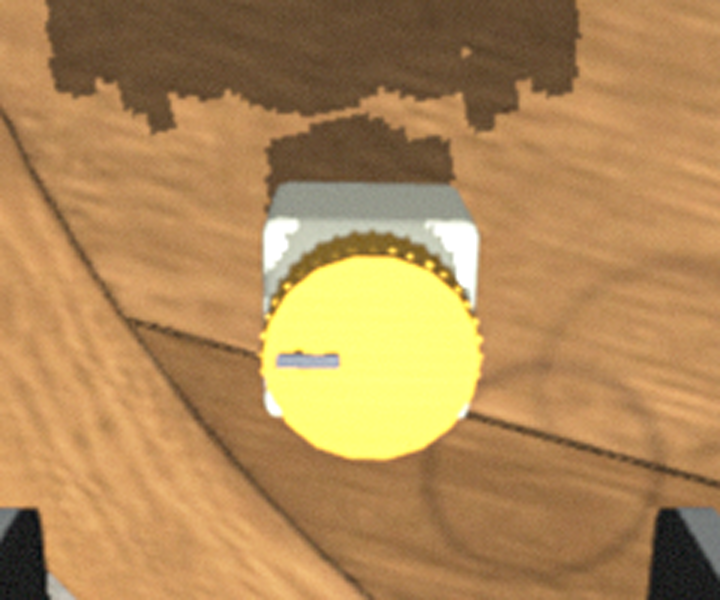

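View pics/s8c.png

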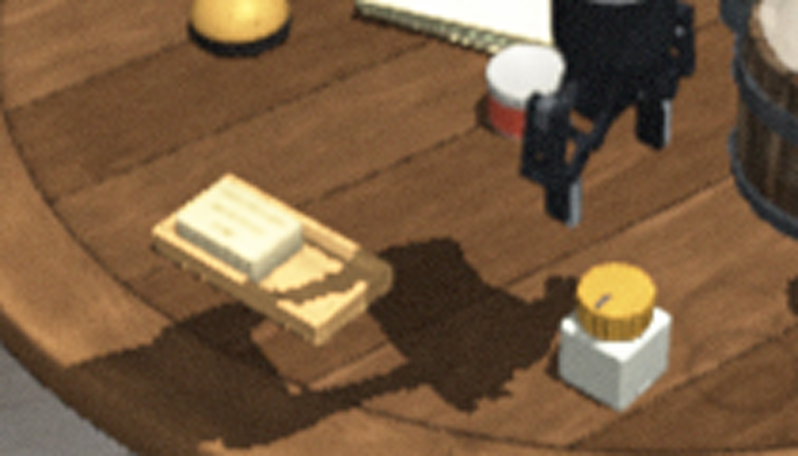

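The soap is flat in the tray. The jar sits almost square to the tool, with the pointer to the left at crop (280-340,360), which is tray -x. Next I need the lid centre and the jar yaw.

```bash
python3 - <<'E'
from h import *
np.set_printoptions(precision=1,suppress=True)
d=np.load('w8.npz');ci=camera_info('wrist');T=wristT(dict(eef_pos=d['p'],ee_rot=d['R']),ci)
im=cv2.imread('pics/w8.png');hsv=cv2.cvtColor(im,cv2.COLOR_BGR2HSV)
m=cv2.inRange(hsv,(22,100,220),(35,255,255));m[:200]=0;m[300:]=0;m[:,:270]=0;m[:,380:]=0
c=max(cv2.findContours(m,cv2.RETR_EXTERNAL,cv2.CHAIN_APPROX_NONE)[0],key=cv2.contourArea)
P=np.array([plane(ci,p[0],78,T)[:2] for p in c],np.float32)
print(cv2.minEnclosingCircle(P),cv2.fitEllipse(P))
px=lambda a,b:(a/3+200-.3,b/3+130-.3)
A,B=[plane(ci,px(*p),52,T)[:2] for p in((264,224),(479,224))];e=B-A
u=e/np.linalg.norm(e);v=np.array([-u[1],u[0]]);print('edge',np.linalg.norm(e),np.degrees(np.arctan2(e[1],e[0])),'jar c',(A+B)/2-27*v)
A,B=[plane(ci,px(*p),78,T)[:2] for p in((277,361),(340,361))];e=B-A;print('ptr dir',np.degrees(np.arctan2(*(-e)[::-1])),A)
E
```

```text
((507.9134826660156, -230.75086975097656), 25.78440284729004) ((507.5234680175781, -231.41433715820312), (48.91238021850586, 49.56966781616211), 95.04134368896484)
edge 52.754053640346676 -11.25517499126835 jar c [ 507.7 -232.7]
ptr dir 168.7483535462558 [ 486.3 -227.5]
```

```bash
python3 - <<'E'
from h import *
to(507.6,-231.7,55,-11.3)
E
```

```text
dp [ -4.5   5.5 104.3] turn 0.001 q [-5.610e-01  4.560e-01  1.557e+00 -1.000e-03  1.128e+00 -3.650e-01] jaw now -11.23 q6 after ~ -0.23
```

Request:
arm_command --rows '[{"dp": [-4, 5.5, 30], "turn": 0, "fingers": 0}, {"dp": [-4, 5.5, 60], "turn": 0, "fingers": 0}, {"dp": [-4, 5.5, 85], "turn": 0, "fingers": 0}, {"dp": [-4, 5.5, 100], "turn": 0, "fingers": 0}, {"dp": [-4.5, 5.5, 104], "turn": 0, "fingers": 0}, {"dp": [-4.5, 5.5, 104], "turn": 0, "fingers": 0}, {"dp": [-4.5, 5.5, 104], "turn": 0, "fingers": 0}]'

```text
time: 9.53
eef_pos: [508.3, -231.4, 56.2]
ee_rot: [[0.194, 0.981, 0.001], [0.981, -0.194, -0.001], [-0.001, 0.001, -1.0]]
force: [0.4, -0.3, 0.5]
width: 85.6
```

```bash
python3 - <<'E'
from h import *
s=observe();print(s['eef_pos'],s['width'],s['force'],s['time'])
im=snapshot('wrist');save(im,'w9')
im=snapshot('scene');save(cv2.resize(im[200:310,280:420],None,fx=5,fy=5,interpolation=cv2.INTER_CUBIC),'s9c')
E
```

```text
[ 508.33496796 -231.35634168   56.18478092] 85.60799995756803 [ 0.37265799 -0.31562518  0.48795305] 9.5333
```

View pics/w9.png

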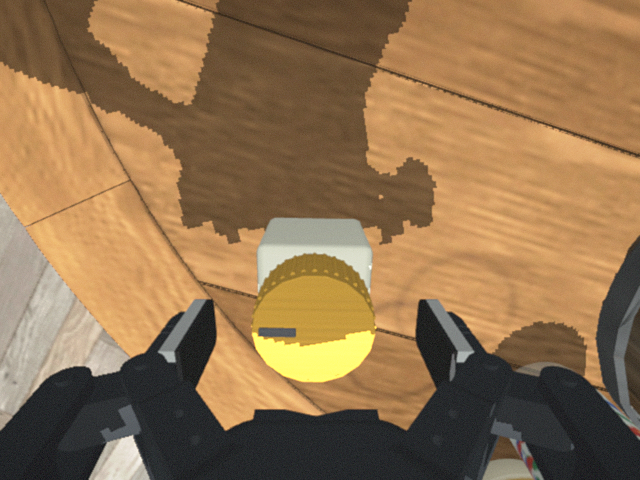

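View pics/s9c.png

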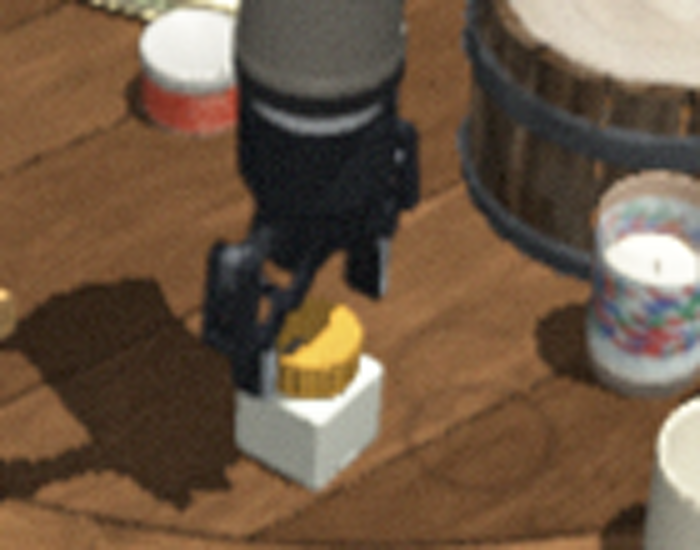

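Request:
arm_command --rows '[{"dp": [0, 0, 0], "turn": 0, "fingers": 1}, {"dp": [0, 0, 0], "turn": 0, "fingers": 1}, {"dp": [0, 0, 0], "turn": 0, "fingers": 1}, {"dp": [0, 0, 0], "turn": 0, "fingers": 1}, {"dp": [0, 0, 0], "turn": 0, "fingers": 1}, {"dp": [0, 0, 0], "turn": 0, "fingers": 1}, {"dp": [0, 0, -15], "turn": 0, "fingers": 1}, {"dp": [0, 0, -30], "turn": 0, "fingers": 1}, {"dp": [0, 0, -50], "turn": 0, "fingers": 1}, {"dp": [0, 0, -60], "turn": 0, "fingers": 1}, {"dp": [0, 0, -60], "turn": 0, "fingers": 1}]' --newtons 70

```text
time: 10.55
eef_pos: [509.4, -232.3, 118.6]
ee_rot: [[0.194, 0.981, 0.005], [0.981, -0.194, -0.004], [-0.003, 0.006, -1.0]]
force: [0.1, -0.6, -6.0]
width: 46.9
```

```bash
python3 - <<'E'
from h import *
s=observe();print(s['eef_pos'],s['width'],s['force'],s['ft_torque'],s['time'])
im=snapshot('wrist');save(im,'w10');np.savez('w10.npz',p=s['eef_pos'],R=s['ee_rot'])
v=np.array([0.197,0.980]);t=np.array([494.1,27.6])-38.5*v;print(t);to(t[0],t[1],s['eef_pos'][2],-11.4)
E
```

```text
[ 509.35312546 -232.26481754  118.556998  ] 46.94545117632792 [ 0.11668901 -0.61064994 -6.00204978] [-0.00334788 -0.09922933 -0.01337873] 10.55
[486.5155 -10.13  ]
dp [213.2 -64.8  -2.1] turn 0.003 q [-5.640e-01  5.150e-01  1.589e+00 -1.000e-03  1.034e+00 -3.690e-01] jaw now -11.2 q6 after ~ 0.18
```

View pics/w10.png

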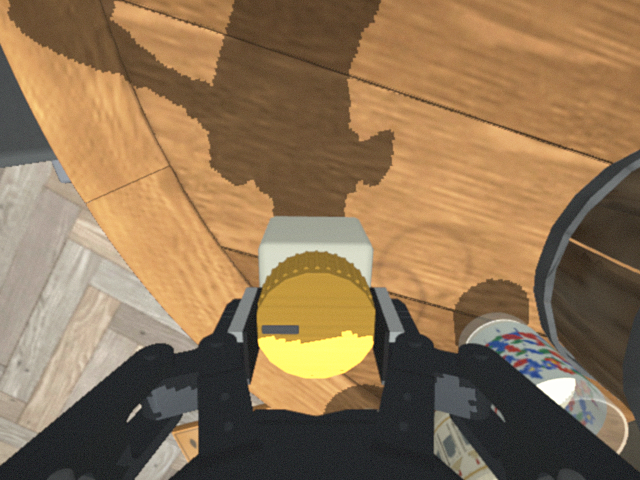

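Request:
arm_command --rows '[{"dp": [30, -9, -2], "turn": 0, "fingers": 1}, {"dp": [60, -18, -2], "turn": 0, "fingers": 1}, {"dp": [90, -27, -2], "turn": 0, "fingers": 1}, {"dp": [120, -37, -2], "turn": 0, "fingers": 1}, {"dp": [150, -46, -2], "turn": 0, "fingers": 1}, {"dp": [180, -55, -2], "turn": 0, "fingers": 1}, {"dp": [200, -61, -2], "turn": 0, "fingers": 1}, {"dp": [213, -65, -2], "turn": 0, "fingers": 1}, {"dp": [213, -65, 5], "turn": 0.003, "fingers": 1}, {"dp": [213, -65, 15], "turn": 0.003, "fingers": 1}, {"dp": [213, -65, 25], "turn": 0.003, "fingers": 1}, {"dp": [213, -65, 30], "turn": 0.003, "fingers": 1}, {"dp": [213, -65, 30], "turn": 0.003, "fingers": 1}, {"dp": [213, -65, 30], "turn": 0.003, "fingers": 1}]'

```text
time: 11.77
eef_pos: [486.0, -10.7, 85.7]
ee_rot: [[0.198, 0.98, 0.002], [0.98, -0.198, -0.003], [-0.002, 0.002, -1.0]]
force: [0.3, 0.4, -6.2]
width: 47.0
```

```bash
python3 - <<'E'
from h import *
s=observe();print(s['eef_pos'],s['ee_rot'],s['width'],s['force'],s['ft_torque'],s['time'])
im=snapshot('wrist');save(im,'w11');np.savez('w11.npz',p=s['eef_pos'],R=s['ee_rot'])
save(cv2.resize(im[150:400,200:440],None,fx=2.4,fy=2.4,interpolation=cv2.INTER_CUBIC),'w11c')
im=snapshot('scene');save(cv2.resize(im[180:300,180:340],None,fx=5,fy=5,interpolation=cv2.INTER_CUBIC),'s11c')
E
```

```text
[485.9881921  -10.72693064  85.69686332] [[ 0.197833    0.98023441  0.00161313]
 [ 0.98023342 -0.19782869 -0.00250216]
 [-0.00213358  0.00207626 -0.99999557]] 46.972232094477036 [ 0.27024516  0.43135467 -6.15130868] [-0.03559108 -0.02791235 -0.05293242] 11.7667
```

View pics/w11c.png

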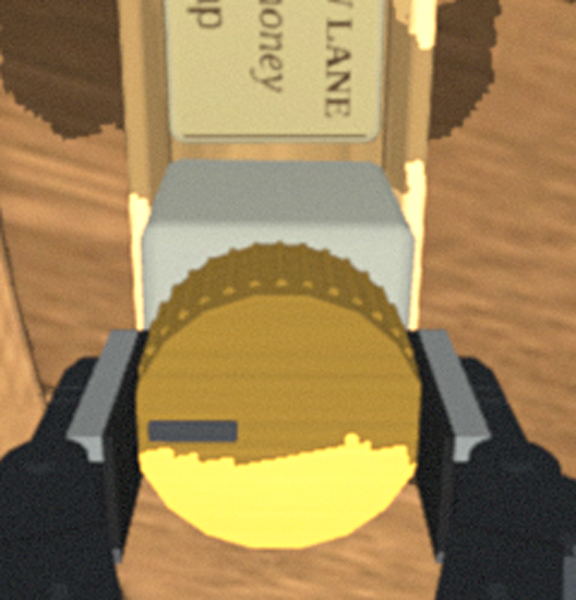

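View pics/s11c.png

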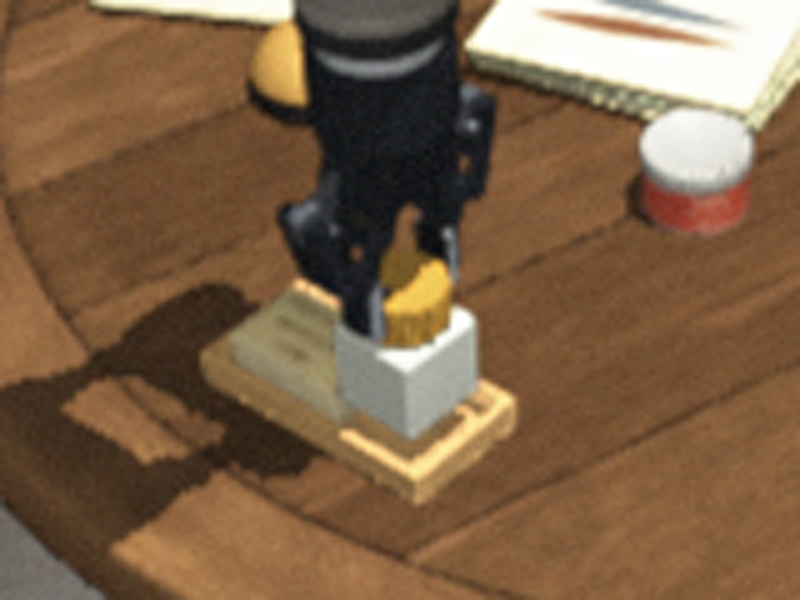

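```bash
python3 - <<'E'
from h import *
np.set_printoptions(precision=1,suppress=True)
d=np.load('w11.npz');ci=camera_info('wrist');T=wristT(dict(eef_pos=d['p'],ee_rot=d['R']),ci)
px=lambda a,b:(a/2.4+200-.3,b/2.4+150-.3)
a=np.radians(-11.4);u=np.array([np.cos(a),np.sin(a)]);v=np.array([-u[1],u[0]]);o=d['p'][:2]
def L(n,p,z): s=plane(ci,px(*p),z,T)[:2]-o;print(n,s@u,s@v)
L('trayL',(124,60),20);L('trayR',(433,60),20)
L('trayL',(131,190),20);L('trayR',(424,190),20)
L('innerL',(160,60),20);L('innerR',(392,60),20)
L('soapnear',(275,138),31);L('soapL',(175,130),31);L('soapR',(380,130),31)
L('jarbotL',(165,165),29.5);L('jarbotR',(383,165),29.5);L('jarbot',(275,162),29.5)
L('jartopL',(145,230),81.5);L('jartopR',(411,230),81.5)
L('jartop',(275,221),81.5)
E
```

```text
trayL -38.18621705195665 49.64264449232927
trayR 38.803912095995784 49.681947194636955
trayL -38.2667943803774 15.773877684448964
trayR 38.42299917696264 15.78809154387771
innerL -29.22234677989605 49.64722045977764
innerR 28.581845307440854 49.676728930264545
soapnear -0.5660777679616431 32.38034630240479
soapL -24.78762221220342 34.35945743339909
soapR 24.88090008536064 34.37631483697346
jarbotL -27.77887379591761 25.163726408120134
jarbotR 26.156129075163836 25.177231544895182
jarbot -0.5709827399467898 25.93857751191
jartopL -24.846758431426323 26.83716956420279
jartopR 25.0167520970721 26.841088131407997
jartop -0.48514802535386925 28.62533278948178
```

Request:
arm_command --rows '[{"dp": [0, 0.4, 5], "turn": 0, "fingers": 1}, {"dp": [0, 0.4, 10], "turn": 0, "fingers": 1}, {"dp": [0, 0.4, 14], "turn": 0, "fingers": 1}, {"dp": [0, 0.4, 17], "turn": 0, "fingers": 1}, {"dp": [0, 0.4, 20], "turn": 0, "fingers": 1}, {"dp": [0, 0.4, 21], "turn": 0, "fingers": 1}, {"dp": [0, 0.4, 22], "turn": 0, "fingers": 1}, {"dp": [0, 0.4, 22], "turn": 0, "fingers": 1}]'

```text
time: 12.53
eef_pos: [487.1, -10.9, 64.4]
ee_rot: [[0.198, 0.98, 0.003], [0.98, -0.198, -0.003], [-0.002, 0.004, -1.0]]
force: [0.5, -0.2, -5.4]
width: 47.3
```

Free so far; continue gently to the floor.

Request:
arm_command --rows '[{"dp": [0, 0, 1.5], "turn": 0, "fingers": 1}, {"dp": [0, 0, 3], "turn": 0, "fingers": 1}, {"dp": [0, 0, 4], "turn": 0, "fingers": 1}, {"dp": [0, 0, 5], "turn": 0, "fingers": 1}, {"dp": [0, 0, 5], "turn": 0, "fingers": 1}, {"dp": [0, 0, 5], "turn": 0, "fingers": 1}]'

```text
time: 13.03
eef_pos: [487.4, -10.8, 62.5]
ee_rot: [[0.197, 0.98, 0.006], [0.98, -0.197, -0.003], [-0.002, 0.006, -1.0]]
force: [-10.7, 2.0, 27.2]
width: 47.4
```

```bash
python3 - <<'E'
from h import *
s=observe();print(s['eef_pos'],s['width'],s['force'],s['ft_torque'],s['time'],s['qpos'])
im=snapshot('wrist');save(im,'w12')
save(cv2.resize(im[150:400,200:440],None,fx=2.4,fy=2.4,interpolation=cv2.INTER_CUBIC),'w12c')
im=snapshot('scene');save(cv2.resize(im[180:300,180:340],None,fx=5,fy=5,interpolation=cv2.INTER_CUBIC),'s12c')
E
```

```text
[487.37094507 -10.81975109  62.51273057] 47.385545045756054 [-10.74377302   2.04992799  27.17922913] [0.22918193 1.61265951 0.00232828] 13.0333 [-0.17809334  0.48490998  1.84390712 -0.00313343  0.80662806  0.02270415]
```

View pics/w12c.png

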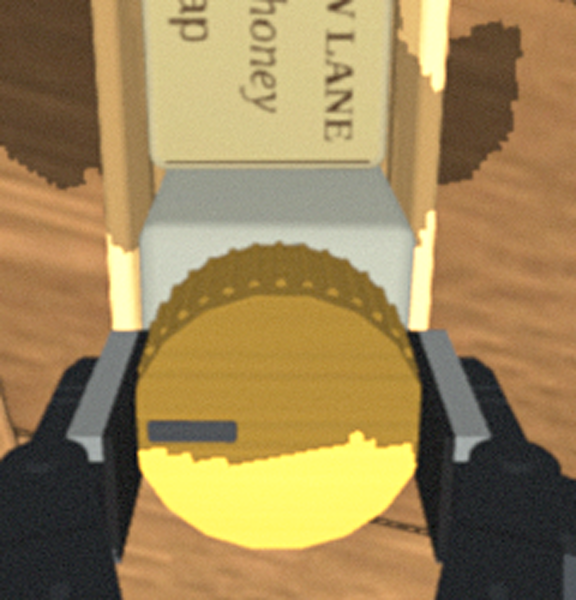

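View pics/s12c.png

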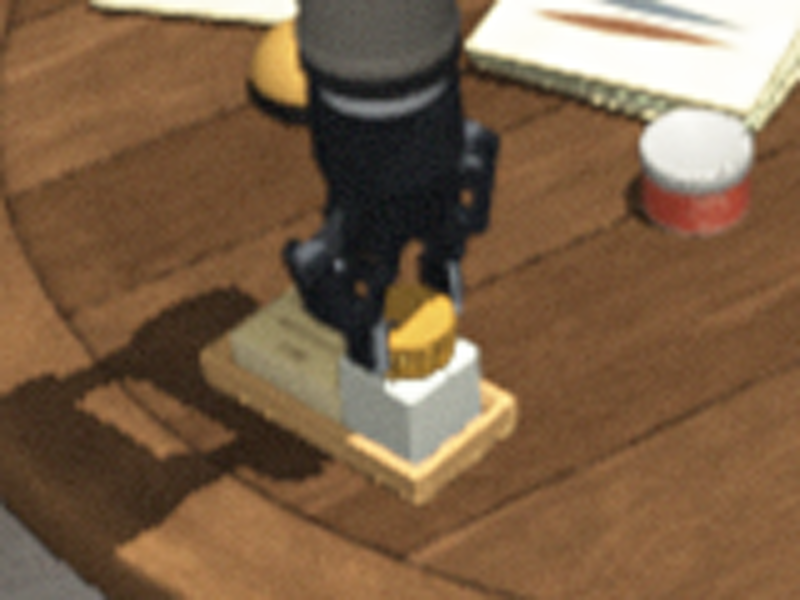

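Request:
arm_command --rows '[{"dp": [0, -1, 0], "turn": 0, "fingers": 1}, {"dp": [0, -2, 0], "turn": 0, "fingers": 1}, {"dp": [0, -2, 0.5], "turn": 0, "fingers": 1}, {"dp": [0, -2, 1], "turn": 0, "fingers": 1}, {"dp": [0, -2, 1], "turn": 0, "fingers": 1}]'

```text
time: 13.55
eef_pos: [485.6, -10.4, 62.6]
ee_rot: [[0.197, 0.98, 0.006], [0.98, -0.197, -0.003], [-0.002, 0.007, -1.0]]
force: [-5.2, 1.3, 12.6]
width: 47.2
```

Request:
arm_command --rows '[{"dp": [1, 0.3, 0], "turn": 0, "fingers": 1}, {"dp": [2, 0.3, 0], "turn": 0, "fingers": 1}, {"dp": [3, 0.3, 0], "turn": 0, "fingers": 1}, {"dp": [3, 0.3, 0], "turn": 0, "fingers": 1}, {"dp": [3, 0.3, 0], "turn": 0, "fingers": 1}]'

```text
time: 13.97
eef_pos: [486.3, -8.4, 63.0]
ee_rot: [[0.197, 0.98, 0.006], [0.98, -0.197, -0.005], [-0.004, 0.007, -1.0]]
force: [-5.9, -4.9, 7.5]
width: 47.0
```

Request:
arm_command --rows '[{"dp": [0, 0, 0], "turn": 0, "fingers": 0}, {"dp": [0, 0, 0], "turn": 0, "fingers": 0}, {"dp": [0, 0, 0], "turn": 0, "fingers": 0}, {"dp": [0, 0, -20], "turn": 0, "fingers": 0}, {"dp": [0, 0, -45], "turn": 0, "fingers": 0}, {"dp": [0, 0, -70], "turn": 0, "fingers": 0}, {"dp": [0, 0, -90], "turn": 0, "fingers": 0}, {"dp": [0, 0, -90], "turn": 0, "fingers": 0}, {"dp": [0, 0, -90], "turn": 0, "fingers": 0}]'

```text
time: 14.72
eef_pos: [486.5, -7.8, 153.6]
ee_rot: [[0.197, 0.98, 0.009], [0.98, -0.197, -0.005], [-0.003, 0.01, -1.0]]
force: [0.1, -0.3, -0.8]
width: 85.3
```

```bash
python3 - <<'E'
from h import *
s=observe();print(s['eef_pos'],s['width'],s['force'],s['time'])
im=snapshot('wrist');save(im,'w13');np.savez('w13.npz',p=s['eef_pos'],R=s['ee_rot'])
save(cv2.resize(im[110:330,200:440],None,fx=2.7,fy=2.7,interpolation=cv2.INTER_CUBIC),'w13c')
E
```

```text
[486.54405624  -7.82244609 153.64512408] 85.25383285786063 [ 0.13919677 -0.29388376 -0.82075254] 14.7167
```

View pics/w13c.png

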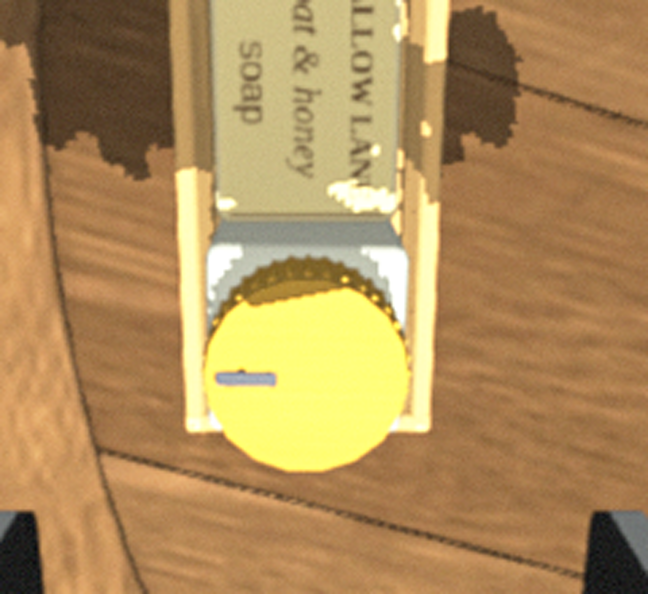

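```bash
python3 - <<'E'
from h import *
np.set_printoptions(precision=1,suppress=True)
d=np.load('w13.npz');ci=camera_info('wrist');T=wristT(dict(eef_pos=d['p'],ee_rot=d['R']),ci)
im=cv2.imread('pics/w13.png');hsv=cv2.cvtColor(im,cv2.COLOR_BGR2HSV)
px=lambda a,b:(a/2.7+200-.3,b/2.7+110-.3)
E=np.array([px(*p) for p in((206,375),(409,375),(306,471),(238,448),(374,448),(222,325),(395,327))])
P=np.array([plane(ci,p,83,T)[:2] for p in E],np.float32);print(cv2.minEnclosingCircle(P),cv2.fitEllipse(P))
a=np.radians(-11.4);u=np.array([np.cos(a),np.sin(a)]);v=np.array([-u[1],u[0]]);c=np.array([494.1,27.6])
def L(n,p,z): s=plane(ci,px(*p),z,T)[:2]-c;print(n,s@u,s@v)
L('trayBL',(187,431),20);L('trayBR',(430,431),20);L('trayL',(180,180),20);L('trayR',(442,180),20)
L('soap',(305,214),31);L('jarTL',(208,248),57);L('jarTR',(407,248),57);L('jarT',(305,243),57);L('jarBL',(212,415),57);L('jarBR',(400,415),57)
A,B=[plane(ci,px(*p),83,T)[:2] for p in((217,379),(275,379))];e=A-B;print('ptr',np.degrees(np.arctan2(e[1],e[0])))
to(487,-9,85,-11.4)
E
```

```text
((485.9390869140625, -8.546730041503906), 24.906967163085938) ((485.87353515625, -8.250988006591797), (49.087501525878906, 49.7276611328125), 115.51769256591797)
trayBL -39.25753030795219 -78.04957784578002
trayBR 38.652176831671554 -78.21485484147061
trayL -38.13489798148049 2.1084627476644333
trayR 38.903376465800065 2.1571390102742214
soap -1.450936392566147 -5.89144302623799
jarTL -26.732783540437456 -9.953704787982634
jarTR 25.108453876134785 -9.957225449869327
jarT -1.4892673078472898 -8.628676824139719
jarBL -27.16627845404348 -56.949493358089796
jarBR 24.73773855197754 -57.04972578914914
ptr 168.51343448350605
dp [-0.8  1.  67.6] turn 0.001 q [-0.2  0.4  1.8 -0.   1.   0. ] jaw now -11.34 q6 after ~ 0.18
```

Request:
arm_command --rows '[{"dp": [-0.8, 0, 10], "turn": 0, "fingers": 1}, {"dp": [-0.8, 0, 10], "turn": 0, "fingers": 1}, {"dp": [-0.8, 0, 10], "turn": 0, "fingers": 1}, {"dp": [-0.8, 0, 20], "turn": 0, "fingers": 1}, {"dp": [-0.8, 0, 35], "turn": 0, "fingers": 1}, {"dp": [-0.8, 0, 50], "turn": 0, "fingers": 1}, {"dp": [-0.8, 0, 60], "turn": 0, "fingers": 1}, {"dp": [-0.8, 0, 66], "turn": 0, "fingers": 1}, {"dp": [-0.8, 0, 69], "turn": 0, "fingers": 1}, {"dp": [-0.8, 0, 71], "turn": 0, "fingers": 1}, {"dp": [-0.8, 0, 72], "turn": 0, "fingers": 1}, {"dp": [-0.8, 0, 72], "turn": 0, "fingers": 1}]'

```text
time: 15.77
eef_pos: [485.8, -8.7, 83.0]
ee_rot: [[0.196, 0.981, 0.007], [0.981, -0.196, -0.005], [-0.004, 0.007, -1.0]]
force: [-8.0, 1.9, 22.1]
width: -0.2
```

Request:
arm_command --rows '[{"dp": [0.5, 0.3, -20], "turn": 0, "fingers": 1}, {"dp": [0.5, 0.3, -40], "turn": 0, "fingers": 0}, {"dp": [0.5, 0.3, -40], "turn": 0, "fingers": 0}, {"dp": [0.5, 0.3, -40], "turn": 0, "fingers": 0}, {"dp": [0.5, 0.3, -40], "turn": 0, "fingers": 0}, {"dp": [0.5, 0.3, -40], "turn": 0, "fingers": 0}, {"dp": [0.5, 0.3, -20], "turn": 0, "fingers": 0}, {"dp": [0.5, 0.3, 0], "turn": 0, "fingers": 0}, {"dp": [0.5, 0.3, 12], "turn": 0, "fingers": 0}, {"dp": [0.5, 0.3, 20], "turn": 0, "fingers": 0}, {"dp": [0.5, 0.3, 22], "turn": 0, "fingers": 0}, {"dp": [0.5, 0.3, 22], "turn": 0, "fingers": 0}, {"dp": [0.5, 0.3, 22], "turn": 0, "fingers": 0}]'

```text
time: 16.85
eef_pos: [486.7, -8.5, 61.3]
ee_rot: [[0.196, 0.981, 0.007], [0.981, -0.196, -0.005], [-0.004, 0.008, -1.0]]
force: [0.2, 0.5, 0.3]
width: 85.2
```

```bash
python3 - <<'E'
from h import *
s=observe();print(s['eef_pos'],s['ee_rot'],s['width'],s['force'],s['qpos'],s['time'])
im=snapshot('wrist');save(im,'w14')
E
```

```text
[486.66597464  -8.48644893  61.26013724] [[ 0.19636467  0.9805061   0.00697891]
 [ 0.98052443 -0.19633247 -0.00503944]
 [-0.00357102  0.00783256 -0.99996295]] 85.17476613394592 [0.19457117 0.5338395  0.25489991] [-0.17259501  0.48537705  1.84816113 -0.00524825  0.80032053  0.02868202] 16.85
```

View pics/w14.png

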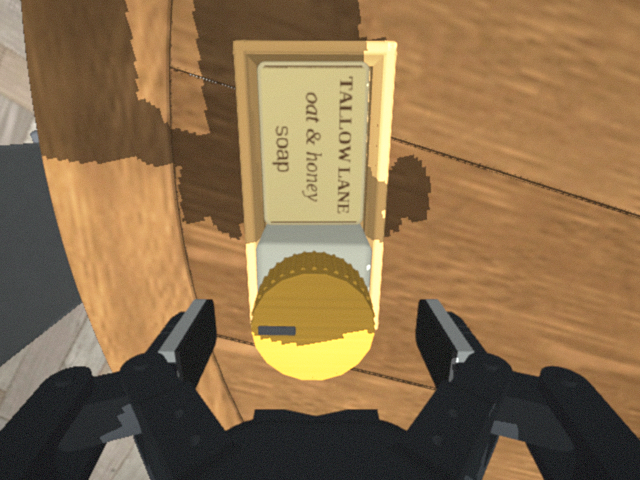

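Request:
arm_command --rows '[{"dp": [0, -0.7, 0], "turn": 0, "fingers": 1}, {"dp": [0, -0.7, 0], "turn": 0, "fingers": 1}, {"dp": [0, -0.7, 0], "turn": 0, "fingers": 1}, {"dp": [0, -0.7, 0], "turn": 0, "fingers": 1}, {"dp": [0, -0.7, 0], "turn": 0, "fingers": 1}, {"dp": [0, -0.7, 0], "turn": 0, "fingers": 1}, {"dp": [0, -0.7, 0], "turn": -0.05, "fingers": 1}, {"dp": [0, -0.7, 0], "turn": -0.1, "fingers": 1}, {"dp": [0, -0.7, 0], "turn": -0.15, "fingers": 1}, {"dp": [0, -0.7, 0], "turn": -0.2, "fingers": 1}, {"dp": [0, -0.7, 0], "turn": -0.25, "fingers": 1}, {"dp": [0, -0.7, 0], "turn": -0.3, "fingers": 1}, {"dp": [0, -0.7, 0], "turn": -0.35, "fingers": 1}, {"dp": [0, -0.7, 0], "turn": -0.35, "fingers": 1}]' --newtons 80

```text
time: 18.07
eef_pos: [487.0, -8.5, 62.6]
ee_rot: [[-0.154, 0.988, 0.01], [0.988, 0.154, -0.005], [-0.007, 0.009, -1.0]]
force: [-0.7, 0.2, 7.6]
width: 47.1
```

```bash
python3 - <<'E'
from h import *
s=observe();print(s['eef_pos'],s['ee_rot'],s['width'],s['force'],s['ft_torque'],s['qpos'],s['time'])
im=snapshot('wrist');save(im,'w15')
E
```

```text
[486.96961716  -8.53897901  62.61014844] [[-0.15407738  0.98800745  0.01007204]
 [ 0.98803413  0.15413754 -0.00549306]
 [-0.00697966  0.00910516 -0.99993419]] 47.10817589882761 [-0.74264533  0.24041304  7.60079449] [ 0.01789052  0.03674844 -0.02005065] [-0.17264952  0.48223498  1.84882591 -0.00513312  0.7996721  -0.32382121] 18.0667
```

View pics/w15.png

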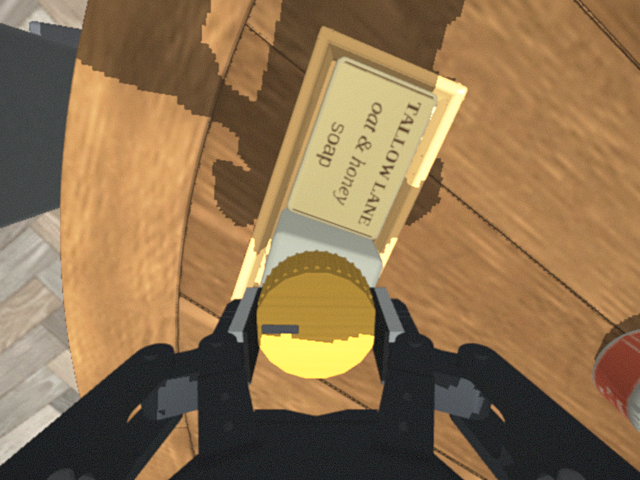

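Request:
arm_command --rows '[{"dp": [0, 0, 0], "turn": -0.08, "fingers": 1}, {"dp": [0, 0, 0], "turn": -0.16, "fingers": 1}, {"dp": [0, 0, 0], "turn": -0.24, "fingers": 1}, {"dp": [0, 0, 0], "turn": -0.32, "fingers": 1}, {"dp": [0, 0, 0], "turn": -0.4, "fingers": 1}, {"dp": [0, 0, 0], "turn": -0.48, "fingers": 1}, {"dp": [0, 0, 0], "turn": -0.56, "fingers": 1}, {"dp": [0, 0, 0], "turn": -0.64, "fingers": 1}, {"dp": [0, 0, 0], "turn": -0.72, "fingers": 1}, {"dp": [0, 0, 0], "turn": -0.8, "fingers": 1}, {"dp": [0, 0, 0], "turn": -0.88, "fingers": 1}, {"dp": [0, 0, 0], "turn": -0.93, "fingers": 1}, {"dp": [0, 0, 0], "turn": -0.93, "fingers": 1}, {"dp": [0, 0, 0], "turn": -0.93, "fingers": 1}]'

```text
time: 19.28
eef_pos: [486.9, -8.5, 63.5]
ee_rot: [[-0.883, 0.468, 0.01], [0.468, 0.884, -0.006], [-0.012, -0.0, -1.0]]
force: [-2.7, 0.7, 7.9]
width: 47.1
```

```bash
python3 - <<'E'
from h import *
s=observe();print(s['eef_pos'],s['ee_rot'],s['width'],s['force'],s['ft_torque'],s['qpos'],s['time'])
R=s['ee_rot'];print(np.degrees(np.arctan2(R[1,1],R[0,1]))+11.34)
im=snapshot('wrist');save(im,'w16')
im=snapshot('scene');save(cv2.resize(im[180:300,180:340],None,fx=5,fy=5,interpolation=cv2.INTER_CUBIC),'s16c')
E
```

```text
[486.89314988  -8.51253742  63.49620211] [[-8.83443354e-01  4.68421515e-01  1.04463084e-02]
 [ 4.68387245e-01  8.83505106e-01 -5.66716239e-03]
 [-1.18839876e-02 -1.13699350e-04 -9.99929376e-01]] 47.0779429394305 [-2.66283001  0.6910386   7.87408851] [0.11277643 0.5691468  0.03699355] [-0.1725521   0.4805021   1.84859261 -0.00527613  0.80124036 -1.2521959 ] 19.2833
73.40811746260829
```

View pics/w16.png

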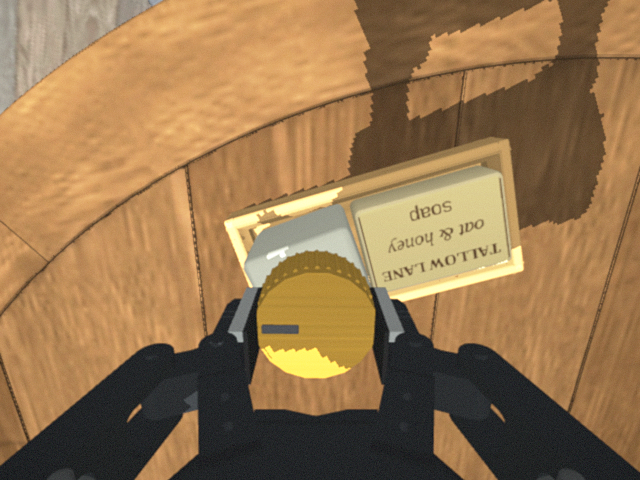

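View pics/s16c.png

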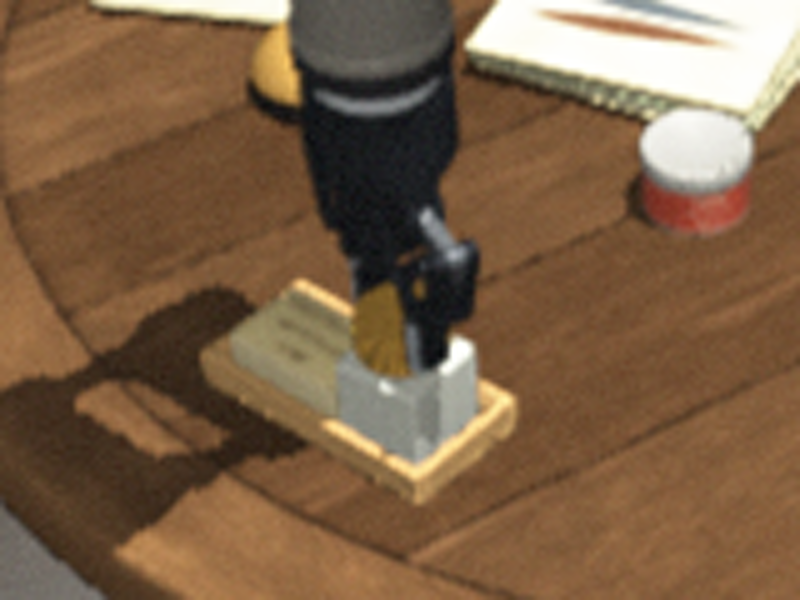

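Request:
arm_command --rows '[{"dp": [0, 0, -1], "turn": 0, "fingers": 1}, {"dp": [0, 0, -2], "turn": 0, "fingers": 1}, {"dp": [0, 0, -3], "turn": 0, "fingers": 1}, {"dp": [0, 0, -4], "turn": 0, "fingers": 1}, {"dp": [0, 0, -5], "turn": 0, "fingers": 1}, {"dp": [0, 0, -6], "turn": 0, "fingers": 1}, {"dp": [0, 0, -6], "turn": 0, "fingers": 1}]'

```text
time: 19.97
eef_pos: [486.7, -8.5, 69.5]
ee_rot: [[-0.883, 0.469, 0.01], [0.469, 0.883, -0.006], [-0.011, -0.0, -1.0]]
force: [-1.2, 0.7, -2.2]
width: 46.8
```

```bash
python3 - <<'E'
from h import *
s=observe();print(s['eef_pos'],s['width'],s['force'],s['ft_torque'],s['time'])
im=snapshot('wrist');save(cv2.resize(im[120:420,200:520],None,fx=2,fy=2,interpolation=cv2.INTER_CUBIC),'w17c')
E
```

```text
[486.66756498  -8.51144421  69.51716285] 46.808837387618055 [-1.21397739  0.65768741 -2.24574908] [-0.04741     0.28088459 -0.04697511] 19.9667
```

View pics/w17c.png

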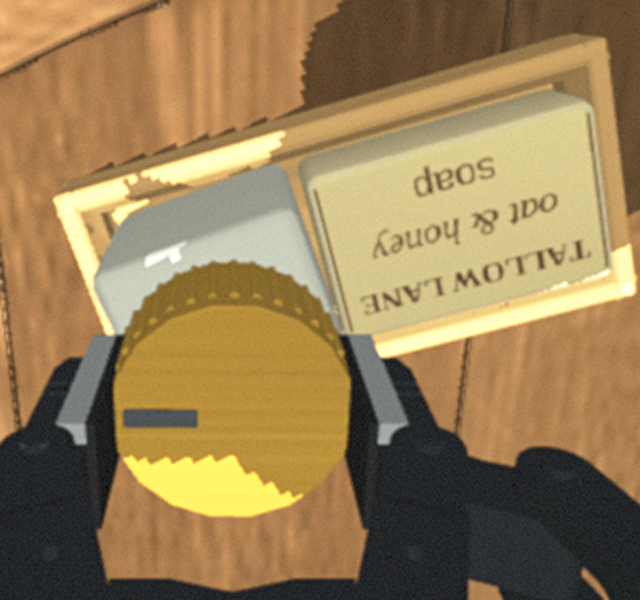

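Request:
arm_command --rows '[{"dp": [0, 0, -2], "turn": 0, "fingers": 1}, {"dp": [0, 0, -4], "turn": 0, "fingers": 1}, {"dp": [0, 0, -7], "turn": 0, "fingers": 1}, {"dp": [0, 0, -10], "turn": 0, "fingers": 1}, {"dp": [0, 0, -13], "turn": 0, "fingers": 1}, {"dp": [0, 0, -16], "turn": 0, "fingers": 1}, {"dp": [0, 0, -18], "turn": 0, "fingers": 1}, {"dp": [0, 0, -20], "turn": 0, "fingers": 1}, {"dp": [0, 0, -20], "turn": 0, "fingers": 1}, {"dp": [0, 0, -20], "turn": 0, "fingers": 1}, {"dp": [0, 0, -20], "turn": 0, "fingers": 1}]'

```text
time: 20.93
eef_pos: [486.4, -8.4, 89.4]
ee_rot: [[-0.883, 0.469, 0.01], [0.469, 0.883, -0.006], [-0.011, -0.0, -1.0]]
force: [-0.4, 1.1, -0.6]
width: 47.3
```

```bash
python3 - <<'E'
from h import *
s=observe();print(s['eef_pos'],s['ee_rot'],s['width'],s['force'],s['ft_torque'],s['dq'].round(3),s['time'])
np.savez('w18.npz',p=s['eef_pos'],R=s['ee_rot'])
im=snapshot('wrist');save(im,'w18');save(cv2.resize(im[120:420,200:520],None,fx=2,fy=2,interpolation=cv2.INTER_CUBIC),'w18c')
im=snapshot('scene');save(im,'s18');save(cv2.resize(im[200:300,210:330],None,fx=6,fy=6,interpolation=cv2.INTER_CUBIC),'s18c')
E
```

```text
[486.38471358  -8.35674112  89.39387735] [[-8.83342046e-01  4.68625225e-01  9.86045036e-03]
 [ 4.68591654e-01  8.83397012e-01 -5.61979099e-03]
 [-1.13442682e-02 -3.43672938e-04 -9.99935593e-01]] 47.33420058701085 [-0.43855799  1.07966252 -0.61463352] [-0.00698898  0.04022569  0.00847609] [-0.     0.002  0.002  0.002 -0.     0.001] 20.9333
```

View pics/w18c.png

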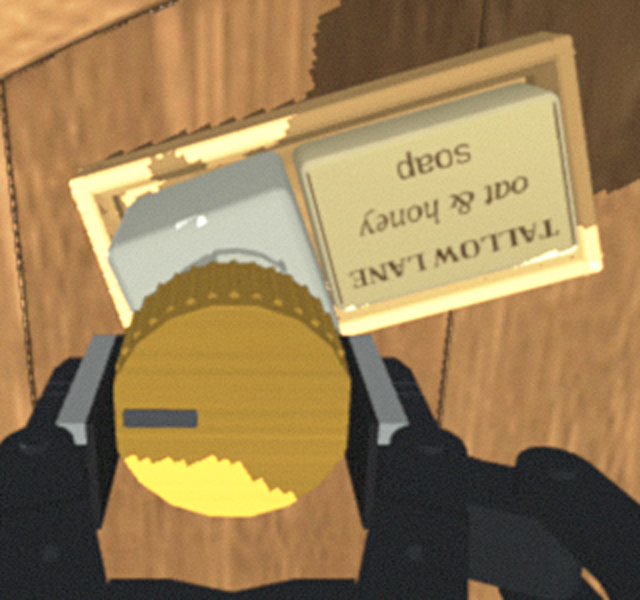

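View pics/s18c.png

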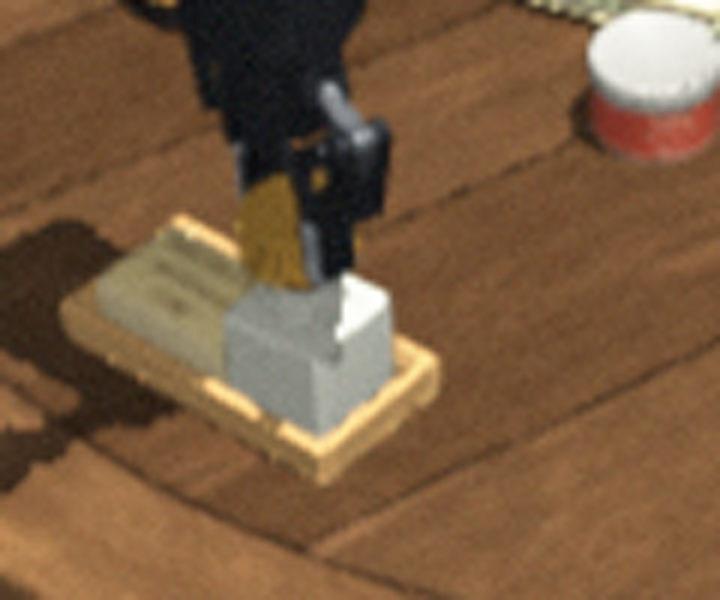

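```bash
python3 - <<'E'
from h import *
d=np.load('w18.npz');ci=camera_info('wrist');T=wristT(dict(eef_pos=d['p'],ee_rot=d['R']),ci)
px=lambda a,b:(a/2+200,b/2+120)
a=np.radians(-11.4);u=np.array([np.cos(a),np.sin(a)]);v=np.array([-u[1],u[0]]);c=np.array([494.1,27.6])
def L(n,p,z): s=plane(ci,px(*p),z,T)[:2]-c;print(n,(s@u).round(1),(s@v).round(1))
L('soap near L',(305,160),31);L('soap near R',(340,308),31);L('soap far L',(553,90),31);L('soap far R',(578,250),31)
L('jar top',(110,243),57);L('jar top',(280,200),57);L('rim pt (R17)',(235,250),79)
job_done();print(observe()['time'])
E
```

```text
soap near L -27.5 -5.3
soap near R 22.0 -6.7
soap far L -27.1 67.7
soap far R 23.8 68.1
jar top -26.8 -61.9
jar top -25.5 -15.3
rim pt (R17) -23.3 -28.3
the job is handed in; nothing more can be done
the job is handed in; nothing more can be done
```

I packed the soap flat at the +y end of the slot and stood the jar beside it. I then unscrewed the lid anticlockwise and lifted it off. The arm is still holding it about 7 mm above the jar's mouth, and I handed the job in at about 21 s.

- **Both on the tray floor:** pressing on the tops stopped at 31.0 mm for the soap and 83.0 mm for the jar's lid. Both match the heights expected with them resting on the floor.
- **Lid still tight when packed:** the pointer had not shifted against the jar before I started to unscrew.
- **Unscrewing:** the hand turned 73° in total, roughly 70° relative to the jar. At the start of the lift the pull was only 2 N, so the jar stayed put. The lid is tilted about 0.6°.

- **First soap insertion:** it caught on the end bevel with 44 N at the wrist, because I had read the tray's far edge wrongly. I backed off, corrected by about 3 mm and it went in. I can't tell whether that 44 N touches the 40 N limit, since it came through the fingers and the held soap, not the gripper's body.
- **Final skew:** the last views show the jar turned by a few degrees inside its slot clearance from the unscrewing, and the soap turned slightly with it. Both are still in the slot side by side.
- **Bystanders:** nothing I did came near the mug, candle, bell or tin, and the views I looked at showed no sign of them moving. I did not measure their positions again.

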